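Knock out the edge-wax bars and stack them to cure

TASK

The wax bars have set in the bench mould: slide the red knock-out selector all the way to its green stop so that they rise, lift out every bar and build them into a crosswise tower on the curing rack so that air gets round them. The bars go two to a layer, parallel and evenly either side of the rack's centre with a gap a little over two bar widths between them: the first layer square across the two wooden rails, each next layer square across the one below and centred over the rack, an odd last bar taking either one of the two places on top. When the mould is empty, slide the selector fully back to its black stop, ready for the next pour, and leave the tumbler, mallet and tin where they stand.

Things in the scene. Friction and masses are not known exactly. Their poses are not given: they have to be found in the camera images.
- mould: Fixed aluminium bench mould, 150 (x) x 342 (y) x 45 mm high, left or right of the robot's middle, turned up to 0.25 rad. Seven open cavities side by side, 46 mm apart along its y (-138 to 138 mm), each 123 mm long (x), 23 wide, 20 deep with a moving steel floor. Origin: centre of underside, z up. On its -x side (to the robot) a dark slide bed 48 mm wide, 210 long, 30 high.
- stop_green (a point): Green stop block at the +y end of the slide bed, the knock-out end; 40 x 16 mm, point at the centre of its top, 40 mm above the bench. Axes as the mould's.
- stop_black (a point): Black stop block at the -y end of the slide bed, the pouring end; 40 x 16 mm, point at the centre of its top, 40 mm above the bench. Axes as the mould's.
- selector (a joint): Knock-out selector, in m: 0 at the black stop (cavity floors down), 0.080 at the green stop (floors 12 mm up). Slides along the mould's +y, needs up to about 8 N, stays where left; starts up to 6 mm off the black stop. A wedge lifts all seven floors together in proportion to the travel; sliding back lowers them.
- selector_grip (a point): Point on the axis of the selector's red upright grip, 14 mm below its top. Grip 24 mm (mould x) x 16 mm (mould y, sliding direction) x 42 mm high on a steel carriage 38 x 44 x 8 mm; its foot is 40 mm and its top 82 mm above the bench. It runs 99 mm from the mould's centre on the -x side, from mould y = -40 mm (joint 0) to +40 mm (joint 0.080).
- rack: Fixed curing rack: steel plate 150 (x) x 160 (y) x 6 mm with two wooden rails 12 mm wide and 150 mm long, parallel to its y axis at x = -42 and +42 mm, tops 20 mm above the bench. Origin: centre of its underside; z up. Left or right of the robot's middle, on the other side from the mould, turned up to 0.4 rad.
- rack_mid (a point): Centre of the rack at rail-top height (20 mm above the bench), axes as the rack's. Tower: bars of layers 1 and 3 lie along its x axis, at y about -34 and +34 mm; bars of layers 2 and 4 lie along its y axis, at x about -34 and +34 mm; bar centres 10, 30, 50 and 70 mm above this point in layers 1 to 4.
- bar1: Loose hard amber wax bar, 120 x 20 x 20 mm, about 46 g; origin at its centre, x axis along its length; any long face may lie down. It starts in a mould cavity, its top flush with the mould's (45 mm above the bench, no room for fingers); knocked out it stands 12 mm proud. 5 to 7 bars are present, in any cavities; the others are absent.
- bar2: Loose hard amber wax bar, 120 x 20 x 20 mm, about 46 g; origin at its centre, x axis along its length; any long face may lie down. It starts in a mould cavity, its top flush with the mould's (45 mm above the bench, no room for fingers); knocked out it stands 12 mm proud. 5 to 7 bars are present, in any cavities; the others are absent.
- bar3: Loose hard brown wax bar, 120 x 20 x 20 mm, about 46 g; origin at its centre, x axis along its length; any long face may lie down. It starts in a mould cavity, its top flush with the mould's (45 mm above the bench, no room for fingers); knocked out it stands 12 mm proud. 5 to 7 bars are present, in any cavities; the others are absent.
- bar4: Loose hard brown wax bar, 120 x 20 x 20 mm, about 46 g; origin at its centre, x axis along its length; any long face may lie down. It starts in a mould cavity, its top flush with the mould's (45 mm above the bench, no room for fingers); knocked out it stands 12 mm proud. 5 to 7 bars are present, in any cavities; the others are absent.
- bar5: Loose hard cream wax bar, 120 x 20 x 20 mm, about 46 g; origin at its centre, x axis along its length; any long face may lie down. It starts in a mould cavity, its top flush with the mould's (45 mm above the bench, no room for fingers); knocked out it stands 12 mm proud. 5 to 7 bars are present, in any cavities; the others are absent.
- bar6: Loose hard cream wax bar, 120 x 20 x 20 mm, about 46 g; origin at its centre, x axis along its length; any long face may lie down. It starts in a mould cavity, its top flush with the mould's (45 mm above the bench, no room for fingers); knocked out it stands 12 mm proud. 5 to 7 bars are present, in any cavities; the others are absent.
- bar7: Loose hard cream wax bar, 120 x 20 x 20 mm, about 46 g; origin at its centre, x axis along its length; any long face may lie down. It starts in a mould cavity, its top flush with the mould's (45 mm above the bench, no room for fingers); knocked out it stands 12 mm proud. 5 to 7 bars are present, in any cavities; the others are absent.
- tumbler: Bystander: closed teal drinking tumbler, 86 mm wide, 165 mm tall, standing on the bench beyond the work; origin at the centre of its foot.
- mallet: Bystander: small mallet lying on the bench at the robot's right: yellow head 54 mm in diameter and 70 mm long, wooden handle 180 mm along its -x; origin under the head.
- tin: Bystander: white round tin, 70 mm wide, 50 mm tall, on the bench at the robot's left; origin at the centre of its underside.
Not all that is in view belongs to the job. What is shaped like the bar5 but pink, purple or turquoise is not meant.

How it is judged (in metres and radians):
On the way, in this order (a step that is already met when the one before it is completed fails the run):
1. the selector is slid home against the green stop (within 4 mm), bars knocked out (value of joint selector above 0.076 m), for 0.2 s.
2. every bar has been taken away from the mould ((x of bar1 in the frame of mould above 0.125 m or x of bar1 in the frame of mould below -0.125 m or y of bar1 in the frame of mould above 0.2 m or y of bar1 in the frame of mould below -0.2 m) and (x of bar2 in the frame of mould above 0.125 m or x of bar2 in the frame of mould below -0.125 m or y of bar2 in the frame of mould above 0.2 m or y of bar2 in the frame of mould below -0.2 m) and (x of bar3 in the frame of mould above 0.125 m or x of bar3 in the frame of mould below -0.125 m or y of bar3 in the frame of mould above 0.2 m or y of bar3 in the frame of mould below -0.2 m) and (x of bar4 in the frame of mould above 0.125 m or x of bar4 in the frame of mould below -0.125 m or y of bar4 in the frame of mould above 0.2 m or y of bar4 in the frame of mould below -0.2 m) and (x of bar5 in the frame of mould above 0.125 m or x of bar5 in the frame of mould below -0.125 m or y of bar5 in the frame of mould above 0.2 m or y of bar5 in the frame of mould below -0.2 m) and (x of bar6 in the frame of mould above 0.125 m or x of bar6 in the frame of mould below -0.125 m or y of bar6 in the frame of mould above 0.2 m or y of bar6 in the frame of mould below -0.2 m) and (x of bar7 in the frame of mould above 0.125 m or x of bar7 in the frame of mould below -0.125 m or y of bar7 in the frame of mould above 0.2 m or y of bar7 in the frame of mould below -0.2 m)), for 0.1 s.
3. the selector is slid back against the black stop (within 4 mm) (value of joint selector below 0.004 m), for 0.2 s.
At the end, for the whole second after the job is handed in: Every bar rests in the rack's tower: layers 1 and 3 along the rack's x axis, 2 and 4 along y (0.17 rad), centred within 12 mm lengthwise and 24 to 46 mm to either side crosswise, at layer height within 6 mm; selector within 4 mm of the black stop (((z of bar1 in the frame of rack_mid between 0.004 and 0.016 m and x of bar1 in the frame of rack_mid between -0.012 and 0.012 m and (y of bar1 in the frame of rack_mid between 0.024 and 0.046 m or y of bar1 in the frame of rack_mid between -0.046 and -0.024 m) and angle between the x axis of bar1 and the x axis of rack_mid, either way round below 0.17 rad) or (z of bar1 in the frame of rack_mid between 0.024 and 0.036 m and y of bar1 in the frame of rack_mid between -0.012 and 0.012 m and (x of bar1 in the frame of rack_mid between 0.024 and 0.046 m or x of bar1 in the frame of rack_mid between -0.046 and -0.024 m) and angle between the x axis of bar1 and the y axis of rack_mid, either way round below 0.17 rad) or (z of bar1 in the frame of rack_mid between 0.044 and 0.056 m and x of bar1 in the frame of rack_mid between -0.012 and 0.012 m and (y of bar1 in the frame of rack_mid between 0.024 and 0.046 m or y of bar1 in the frame of rack_mid between -0.046 and -0.024 m) and angle between the x axis of bar1 and the x axis of rack_mid, either way round below 0.17 rad) or (z of bar1 in the frame of rack_mid between 0.064 and 0.076 m and y of bar1 in the frame of rack_mid between -0.012 and 0.012 m and (x of bar1 in the frame of rack_mid between 0.024 and 0.046 m or x of bar1 in the frame of rack_mid between -0.046 and -0.024 m) and angle between the x axis of bar1 and the y axis of rack_mid, either way round below 0.17 rad)) and ((z of bar2 in the frame of rack_mid between 0.004 and 0.016 m and x of bar2 in the frame of rack_mid between -0.012 and 0.012 m and (y of bar2 in the frame of rack_mid between 0.024 and 0.046 m or y of bar2 in the frame of rack_mid between -0.046 and -0.024 m) and angle between the x axis of bar2 and the x axis of rack_mid, either way round below 0.17 rad) or (z of bar2 in the frame of rack_mid between 0.024 and 0.036 m and y of bar2 in the frame of rack_mid between -0.012 and 0.012 m and (x of bar2 in the frame of rack_mid between 0.024 and 0.046 m or x of bar2 in the frame of rack_mid between -0.046 and -0.024 m) and angle between the x axis of bar2 and the y axis of rack_mid, either way round below 0.17 rad) or (z of bar2 in the frame of rack_mid between 0.044 and 0.056 m and x of bar2 in the frame of rack_mid between -0.012 and 0.012 m and (y of bar2 in the frame of rack_mid between 0.024 and 0.046 m or y of bar2 in the frame of rack_mid between -0.046 and -0.024 m) and angle between the x axis of bar2 and the x axis of rack_mid, either way round below 0.17 rad) or (z of bar2 in the frame of rack_mid between 0.064 and 0.076 m and y of bar2 in the frame of rack_mid between -0.012 and 0.012 m and (x of bar2 in the frame of rack_mid between 0.024 and 0.046 m or x of bar2 in the frame of rack_mid between -0.046 and -0.024 m) and angle between the x axis of bar2 and the y axis of rack_mid, either way round below 0.17 rad)) and ((z of bar3 in the frame of rack_mid between 0.004 and 0.016 m and x of bar3 in the frame of rack_mid between -0.012 and 0.012 m and (y of bar3 in the frame of rack_mid between 0.024 and 0.046 m or y of bar3 in the frame of rack_mid between -0.046 and -0.024 m) and angle between the x axis of bar3 and the x axis of rack_mid, either way round below 0.17 rad) or (z of bar3 in the frame of rack_mid between 0.024 and 0.036 m and y of bar3 in the frame of rack_mid between -0.012 and 0.012 m and (x of bar3 in the frame of rack_mid between 0.024 and 0.046 m or x of bar3 in the frame of rack_mid between -0.046 and -0.024 m) and angle between the x axis of bar3 and the y axis of rack_mid, either way round below 0.17 rad) or (z of bar3 in the frame of rack_mid between 0.044 and 0.056 m and x of bar3 in the frame of rack_mid between -0.012 and 0.012 m and (y of bar3 in the frame of rack_mid between 0.024 and 0.046 m or y of bar3 in the frame of rack_mid between -0.046 and -0.024 m) and angle between the x axis of bar3 and the x axis of rack_mid, either way round below 0.17 rad) or (z of bar3 in the frame of rack_mid between 0.064 and 0.076 m and y of bar3 in the frame of rack_mid between -0.012 and 0.012 m and (x of bar3 in the frame of rack_mid between 0.024 and 0.046 m or x of bar3 in the frame of rack_mid between -0.046 and -0.024 m) and angle between the x axis of bar3 and the y axis of rack_mid, either way round below 0.17 rad)) and ((z of bar4 in the frame of rack_mid between 0.004 and 0.016 m and x of bar4 in the frame of rack_mid between -0.012 and 0.012 m and (y of bar4 in the frame of rack_mid between 0.024 and 0.046 m or y of bar4 in the frame of rack_mid between -0.046 and -0.024 m) and angle between the x axis of bar4 and the x axis of rack_mid, either way round below 0.17 rad) or (z of bar4 in the frame of rack_mid between 0.024 and 0.036 m and y of bar4 in the frame of rack_mid between -0.012 and 0.012 m and (x of bar4 in the frame of rack_mid between 0.024 and 0.046 m or x of bar4 in the frame of rack_mid between -0.046 and -0.024 m) and angle between the x axis of bar4 and the y axis of rack_mid, either way round below 0.17 rad) or (z of bar4 in the frame of rack_mid between 0.044 and 0.056 m and x of bar4 in the frame of rack_mid between -0.012 and 0.012 m and (y of bar4 in the frame of rack_mid between 0.024 and 0.046 m or y of bar4 in the frame of rack_mid between -0.046 and -0.024 m) and angle between the x axis of bar4 and the x axis of rack_mid, either way round below 0.17 rad) or (z of bar4 in the frame of rack_mid between 0.064 and 0.076 m and y of bar4 in the frame of rack_mid between -0.012 and 0.012 m and (x of bar4 in the frame of rack_mid between 0.024 and 0.046 m or x of bar4 in the frame of rack_mid between -0.046 and -0.024 m) and angle between the x axis of bar4 and the y axis of rack_mid, either way round below 0.17 rad)) and ((z of bar5 in the frame of rack_mid between 0.004 and 0.016 m and x of bar5 in the frame of rack_mid between -0.012 and 0.012 m and (y of bar5 in the frame of rack_mid between 0.024 and 0.046 m or y of bar5 in the frame of rack_mid between -0.046 and -0.024 m) and angle between the x axis of bar5 and the x axis of rack_mid, either way round below 0.17 rad) or (z of bar5 in the frame of rack_mid between 0.024 and 0.036 m and y of bar5 in the frame of rack_mid between -0.012 and 0.012 m and (x of bar5 in the frame of rack_mid between 0.024 and 0.046 m or x of bar5 in the frame of rack_mid between -0.046 and -0.024 m) and angle between the x axis of bar5 and the y axis of rack_mid, either way round below 0.17 rad) or (z of bar5 in the frame of rack_mid between 0.044 and 0.056 m and x of bar5 in the frame of rack_mid between -0.012 and 0.012 m and (y of bar5 in the frame of rack_mid between 0.024 and 0.046 m or y of bar5 in the frame of rack_mid between -0.046 and -0.024 m) and angle between the x axis of bar5 and the x axis of rack_mid, either way round below 0.17 rad) or (z of bar5 in the frame of rack_mid between 0.064 and 0.076 m and y of bar5 in the frame of rack_mid between -0.012 and 0.012 m and (x of bar5 in the frame of rack_mid between 0.024 and 0.046 m or x of bar5 in the frame of rack_mid between -0.046 and -0.024 m) and angle between the x axis of bar5 and the y axis of rack_mid, either way round below 0.17 rad)) and ((z of bar6 in the frame of rack_mid between 0.004 and 0.016 m and x of bar6 in the frame of rack_mid between -0.012 and 0.012 m and (y of bar6 in the frame of rack_mid between 0.024 and 0.046 m or y of bar6 in the frame of rack_mid between -0.046 and -0.024 m) and angle between the x axis of bar6 and the x axis of rack_mid, either way round below 0.17 rad) or (z of bar6 in the frame of rack_mid between 0.024 and 0.036 m and y of bar6 in the frame of rack_mid between -0.012 and 0.012 m and (x of bar6 in the frame of rack_mid between 0.024 and 0.046 m or x of bar6 in the frame of rack_mid between -0.046 and -0.024 m) and angle between the x axis of bar6 and the y axis of rack_mid, either way round below 0.17 rad) or (z of bar6 in the frame of rack_mid between 0.044 and 0.056 m and x of bar6 in the frame of rack_mid between -0.012 and 0.012 m and (y of bar6 in the frame of rack_mid between 0.024 and 0.046 m or y of bar6 in the frame of rack_mid between -0.046 and -0.024 m) and angle between the x axis of bar6 and the x axis of rack_mid, either way round below 0.17 rad) or (z of bar6 in the frame of rack_mid between 0.064 and 0.076 m and y of bar6 in the frame of rack_mid between -0.012 and 0.012 m and (x of bar6 in the frame of rack_mid between 0.024 and 0.046 m or x of bar6 in the frame of rack_mid between -0.046 and -0.024 m) and angle between the x axis of bar6 and the y axis of rack_mid, either way round below 0.17 rad)) and ((z of bar7 in the frame of rack_mid between 0.004 and 0.016 m and x of bar7 in the frame of rack_mid between -0.012 and 0.012 m and (y of bar7 in the frame of rack_mid between 0.024 and 0.046 m or y of bar7 in the frame of rack_mid between -0.046 and -0.024 m) and angle between the x axis of bar7 and the x axis of rack_mid, either way round below 0.17 rad) or (z of bar7 in the frame of rack_mid between 0.024 and 0.036 m and y of bar7 in the frame of rack_mid between -0.012 and 0.012 m and (x of bar7 in the frame of rack_mid between 0.024 and 0.046 m or x of bar7 in the frame of rack_mid between -0.046 and -0.024 m) and angle between the x axis of bar7 and the y axis of rack_mid, either way round below 0.17 rad) or (z of bar7 in the frame of rack_mid between 0.044 and 0.056 m and x of bar7 in the frame of rack_mid between -0.012 and 0.012 m and (y of bar7 in the frame of rack_mid between 0.024 and 0.046 m or y of bar7 in the frame of rack_mid between -0.046 and -0.024 m) and angle between the x axis of bar7 and the x axis of rack_mid, either way round below 0.17 rad) or (z of bar7 in the frame of rack_mid between 0.064 and 0.076 m and y of bar7 in the frame of rack_mid between -0.012 and 0.012 m and (x of bar7 in the frame of rack_mid between 0.024 and 0.046 m or x of bar7 in the frame of rack_mid between -0.046 and -0.024 m) and angle between the x axis of bar7 and the y axis of rack_mid, either way round below 0.17 rad)) and linear speed of each of bar1, bar2, bar3, bar4, bar5, bar6, bar7 below 0.02 m/s and value of joint selector below 0.004 m); the robot touches nothing.
It fails at once if the tumbler is shifted by more than 30 mm (distance of tumbler from where it was at the start of the episode above 0.03 m).
It fails at once if the mallet is shifted by more than 30 mm (distance of mallet from where it was at the start of the episode above 0.03 m).
It fails at once if the tin is shifted by more than 30 mm (distance of tin from where it was at the start of the episode above 0.03 m).
Of bar1, bar2, bar3, bar4, bar5, bar6, bar7 only 5 to 7 are there at a start; the rules pass over those that are not, and their reading is None.
At some moment in a run one of bar1, bar2, bar3, bar4, bar5, bar6, bar7 may be knocked a few centimetres aside while the robot is not near it.
Once in a run the grip may slacken for a moment while it holds something.
It also fails if it takes over 210 s, if anything falls off the work surface, if the arm or the gripper's body presses on something with over 40 N, if the wrist force passes 120 N, or if a joint passes its speed limit or range.

ROBOT

A 6-joint arm with a two-finger parallel gripper is mounted at the origin on the work surface. World frame = base frame: x ahead of the robot, y to its left, z up, the work surface at z = 0. Lengths are in m, angles in degrees, forces in N, time in s.
With the tool pointing down it reaches from about 0.3 to 0.85 m from the base axis. Payload 5.4 kg.
Tool frame: the origin (TCP) lies on the centre line of the jaws, within the pads' length; the fingertips stand 17 mm ahead of it and the grasp point (between the pads) lies 2 mm behind it (r.nose_length is the distance from the TCP to the fingertips, in m); z points along the fingers, y is the line along which they close (so a half turn about z gives the same grasp; the last joint's range is limited). The gripper opens to 85 mm and grips with 20 to 120 N. Pads are 22 mm wide; open, the fingers measure 114 mm over their backs; the gripper's body (76 mm by 85 mm) begins 54 mm behind the grasp point. The pads swing forward as they close: fully open they stand 13 mm farther back than shut.
Start: joints at [54.368, 9.076, 91.501, -0, 79.423, -12.038], TCP at [0.23, 0.527, 0.213] pointing down, gripper open.
Joint ranges: [-166.64, 166.64], [-54.1, 131.32], [10.49, 154.53], [-73.88, 253.88], [9.74, 151.15], [-171.62, 171.62]. Speed limits (degrees/s): [147.25, 147.25, 180, 180, 180, 180].

INTERFACE

Orientations are given as [roll, pitch, yaw] about the fixed x, y, z axes, in that order (R = Rz(yaw) Ry(pitch) Rx(roll)).
In Python, from rig import r, get_image, workorder gives the robot as it stands.
- The arm moves only by the tool apply_moves, never from a script. Its argument "plan" is one flat list of numbers, 7 for each row, row after row: the shift along the tool's x, y, z as a fraction of full scale, then the turn, a rotation vector about the tool's x, y, z as a fraction of full scale, then the closure, from -1 (fully open) to 1 (shut). In form: [dx, dy, dz, ax, ay, az, hand, dx, dy, dz, ax, ay, az, hand, ...]. A call has 1 to 20 rows; each row shifts and turns the commanded pose from where the row before left it, along the tool's axes as they then stand; what a row does not reach is not made up. Full scale, the value 1, is 0.05 m for a shift and 90 degrees for a turn. A row lasts 1/10 s, in which the tool goes at most 50 mm and 8.59 degrees, less where a joint would pass 70% of its speed; a pose out of reach is approached as far as the arm can. A call with a number of a shift or a turn outside -1 to 1 is refused whole. A call with a gripper value outside its range is refused whole. The fingers move at their own pace and stop on an object; "force" is the grip in N (left out, the last holds). Time passes only in rows, so rows that do not move let the fingers close. It gives the time, the measured TCP pose, the force, the opening and the grip force at its end, in the units of the state.
- r.read_state(): the state, without advancing time (a new reading comes with each control period).
- get_image(name): name is "side" or "top"; returns a dict with "pixels" (480x640x3 uint8, blue, green, red), "fx", "fy", "cx", "cy" (pixels), "D" ([k1, k2, p1, p2, k3] as OpenCV has them; the pictures are not rectified), "R" (3x3) and "t" (3): a world point X has camera coordinates R X + t. Camera axes: x right, y down, z forward; pixel columns grow to the right and rows downward; lengths in m; the calibration is good to about 2 mm. A picture is of the moment at which its call begins. There is no depth.
- workorder.sign_off(): hands the job in; it is judged then, once.
The state is a dict: "clock": time; "q": joint angles; "joint_vel": joint speeds; "effort": joint torques, N m; "position": TCP position; "orientation": TCP orientation; "contact_force": force on the tool from outside, world axes, zero at the start; "torque": the same for the moment, N m; "grip_width": opening from 0.0 (shut) to 1.0 (fully open); "grip_force": force on a finger pad.
Only numpy, scipy, OpenCV 4.12 (cv2) and the standard library are available. Lean on these libraries where they do the work, as an engineer would, in place of code of your own. Each camera call takes 0.05 s, during which the arm holds its last target. There are 200 camera calls.

## Working session

There is one attempt and no reset: what is moved stays moved. The work goes in short steps, Python scripts to look and compute and a tool call to move; the robot and the scene stay as the last step left them, time stands still between calls to the robot, and variables do not carry over. Pictures are saved under pics/ and viewed, at most 14 in all, crops included, and the job is handed in when it is done.

Besides the shell and the picture viewer there is one more tool, called after ">>>" by a JSON object that holds its "api" and its "payload". apply_moves: Moves the arm, as the interface text tells. Its arguments: {"type":"object","properties":{"plan":{"type":"array","items":{"type":"number","minimum":-1,"maximum":1}},"force":{"type":"number"}},"required":["plan"]}

```bash
mkdir -p pics; ls
python3 - <<'E'
from rig import r,get_image
import cv2,numpy as np
s=r.read_state();print(s)
for n in("side","top"):
    d=get_image(n);cv2.imwrite(f"pics/{n}0.png",d["pixels"]);np.savez(f"{n}0.npz",**d)
    print(n,d["fx"],d["fy"],d["cx"],d["cy"],d["D"],d["R"],d["t"])
E
```

```text
pics
{'clock': 0.0, 'q': array([ 5.43689492e+01,  9.11381212e+00,  9.15735733e+01,  3.62058615e-03,
        7.94240754e+01, -1.20370525e+01]), 'joint_vel': array([-0.01382681,  0.01014348,  0.01120053,  0.00877978, -0.14943691,
       -0.07810855]), 'effort': array([ 8.73349563e-05, -3.95998406e+01, -3.31431878e+01, -2.04844423e-04,
        8.19278648e-03, -3.03499540e-06]), 'position': array([0.22975342, 0.52639801, 0.21189332]), 'orientation': array([-1.79891732e+02, -2.67240529e-02,  1.56405308e+02]), 'contact_force': array([0.23404994, 0.08292945, 0.40647443]), 'torque': array([ 0.00673639,  0.02413172, -0.02410017]), 'grip_force': 0.0, 'grip_width': 1.0015484572838125}
side 604.5919294431918 604.5919294431918 314.49719663813573 230.89841102150444 [-0.17163251  0.          0.          0.          0.        ] [[ 0.94493509 -0.32717923  0.00717147]
 [-0.24087986 -0.71019142 -0.66151722]
 [ 0.22152781  0.62336337 -0.74989568]] [-0.5215918   0.17457363  1.21863891]
top 575.041301253394 575.041301253394 311.54562648245883 235.86636052403256 [-0.15359347  0.          0.          0.          0.        ] [[ 0.01901124 -0.99974812 -0.01192762]
 [-0.99698906 -0.01805909 -0.0754101 ]
 [ 0.0751757   0.01332535 -0.99708126]] [-0.01920344  0.5538742   1.33438203]
```

View pics/top0.png

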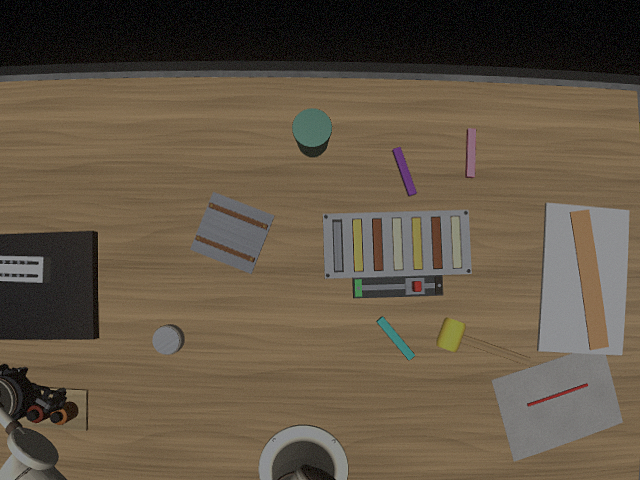

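View pics/side0.png

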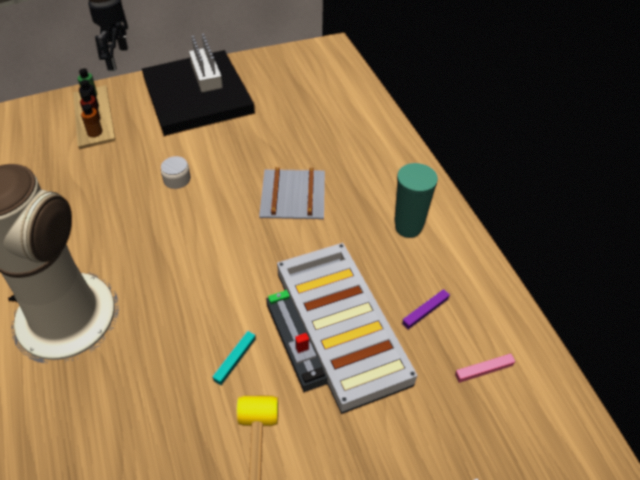

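The top view shows the mould at right: the empty cavity is at (338,245), and six bars sit at columns 358–456 (amber, brown, cream, amber, brown, cream). The red grip is at (417,287), the green stop at (358,287), and the rack at (232,232). The side view shows the same things, with the rack at (294,193) and the grip at (302,342).

```bash
cat > h.py <<'E'
import cv2,numpy as np
from rig import r,get_image
def load(n): return {k:v for k,v in np.load(n,allow_pickle=True).items()}
def ray(d,p):
    K=np.array([[d["fx"],0,d["cx"]],[0,d["fy"],d["cy"]],[0,0,1]],float)
    u=cv2.undistortPoints(np.array(p,float).reshape(-1,1,2),K,np.array(d["D"],float)).reshape(-1,2)
    R=np.array(d["R"]);v=np.c_[u,np.ones(len(u))]@R
    return -R.T@np.array(d["t"]),v
def plane(d,p,z):
    c,v=ray(d,p);return c+v*((z-c[2])/v[:,2])[:,None]
def tri(d1,p1,d2,p2):
    (c1,v1),(c2,v2)=ray(d1,p1),ray(d2,p2);out=[]
    for a,b in zip(v1,v2):
        s=np.linalg.lstsq(np.c_[a,-b],c2-c1,rcond=None)[0]
        out.append((c1+a*s[0]+c2+b*s[1])/2)
    return np.array(out)
def blobs(d,lo,hi,roi,amin=30,n=None):
    x0,y0,x1,y1=roi;im=d["pixels"]
    hsv=cv2.cvtColor(im,cv2.COLOR_BGR2HSV);m=cv2.inRange(hsv,np.array(lo),np.array(hi))
    k=np.zeros_like(m);k[y0:y1,x0:x1]=m[y0:y1,x0:x1]
    cs=[c for c in cv2.findContours(k,cv2.RETR_EXTERNAL,cv2.CHAIN_APPROX_NONE)[0] if cv2.contourArea(c)>amin]
    out=[]
    for c in cs:
        q=np.zeros_like(k);cv2.drawContours(q,[c],-1,255,-1);M=cv2.moments(q,True)
        out.append((M["m10"]/M["m00"],M["m01"]/M["m00"],M["m00"],cv2.minAreaRect(c)))
    return out
E
python3 - <<'E'
from h import *
T,S=load("top0.npz"),load("side0.npz")
np.set_printoptions(precision=4,suppress=True)
pr=lambda d,*p:[cv2.cvtColor(d["pixels"],cv2.COLOR_BGR2HSV)[y,x].tolist() for x,y in p]
print(pr(T,(358,245),(378,245),(397,245),(417,287),(358,289),(230,213),(240,230),(368,245)))
print(pr(S,(325,281),(335,298),(343,316),(302,342),(278,297),(276,190),(294,193)))
bl=lambda d,roi,lo=(0,70,50),hi=(40,255,255),a=60:blobs(d,lo,hi,roi,a)
for n,d,R1,R2,R3 in(("T",T,(322,208,474,272),(190,192,276,274),(352,276,444,300)),("S",S,(278,255,412,400),(258,165,330,220),(266,285,318,360))):
    print(n,"bars");[print(np.round(b[:3],1)) for b in sorted(bl(d,R1),key=lambda b:b[0])]
    print("rails");[print(np.round(b[:3],1),b[3]) for b in bl(d,R2)]
    print("red",[np.round(b[:3],1) for b in blobs(d,(0,150,60),(8,255,255),R3,10)],"green",[np.round(b[:3],1) for b in blobs(d,(50,100,60),(85,255,255),R3,10)])
E
```

```text
[[28, 119, 139], [10, 137, 99], [32, 31, 142], [2, 188, 134], [72, 41, 111], [13, 136, 92], [120, 8, 102], [113, 8, 129]]
[[24, 201, 228], [10, 209, 139], [29, 60, 228], [1, 237, 111], [65, 135, 163], [11, 169, 134], [117, 14, 169]]
T bars
[357.5 244.6 460. ]
[377.3 244.4 434. ]
[400.2 220.7 804. ]
[416.7 243.  469. ]
[436.3 242.3 430. ]
rails
[209.6 265.4 728. ] ((219.0, 261.5), (23.0, 58.0), 90.0)
[237.8 215.5 292. ] ((237.68768310546875, 215.51742553710938), (61.82297897338867, 4.711802005767822), 21.250507354736328)
[ 261.3  226.5 1476. ] ((245.5, 232.5), (81.0, 59.0), 90.0)
[205.6 222.  919. ] ((209.810302734375, 233.79025268554688), (91.65714263916016, 47.618553161621094), 56.91514587402344)
red [array([417.1, 286. ,  70. ])] green [array([358. , 287.4, 124. ])]
S bars
[ 295.6  380.1 1418. ]
[302.2 341.3 196. ]
[323.8 280.5 516. ]
[332.7 297.6 474. ]
[351.2 334.6 626. ]
[361.3 354.  593. ]
[ 390.4  290.1 3262. ]
[399.4 394.8 253. ]
rails
[ 293.5  192.  3960. ] ((293.5, 192.0), (54.0, 71.0), 90.0)
red [array([302. , 341.4, 189. ])] green [array([278.5, 296.7, 166. ])]
```

Run:
```python
from h import *
T,S=load("top0.npz"),load("side0.npz")
np.set_printoptions(precision=4,suppress=True)
def bars(d,roi):
    a=blobs(d,(20,100,80),(32,255,255),roi,150)+blobs(d,(3,110,50),(14,255,165),roi,150)
    return [b for b in a if b[2]<900]
bt=sorted(bars(T,(322,212,474,272)),key=lambda b:b[0]);bs=sorted(bars(S,(285,258,408,385)),key=lambda b:b[1])
print(len(bt),len(bs),[b[:3] for b in bs])
P=tri(T,[b[:2] for b in bt],S,[b[:2] for b in bs[:4]]) if len(bs)>=4 else None
print(P);print("plane45",plane(T,[b[:2] for b in bt],.045),plane(S,[b[:2] for b in bs],.045))
# rails
for n,d,roi,v in(("T",T,(192,194,274,272),115),("S",S,(262,166,326,217),160)):
    for b in blobs(d,(3,110,40),(14,255,v),roi,100):
        print(n,np.round(b[:3],1),b[3]);bx=cv2.boxPoints(b[3]);m=np.array([(bx[i]+bx[(i+1)%4])/2 for i in range(4)])
        print(plane(d,[b[:2]],.02),plane(d,m,.02))
print("green",tri(T,[[358,287.4]],S,[[278.5,296.7]]),plane(T,[[358,287.4]],.04));print("red",tri(T,[[417.1,286]],S,[[302,341.4]]),plane(T,[[417.1,286]],.08))
```

```text
4 4 [(323.6911111111111, 280.28222222222223, 450.0), (332.46867749419954, 297.73549883990717, 431.0), (351.3557168784029, 334.2794918330309, 551.0), (361.2575187969925, 354.07706766917295, 532.0)]
[[ 0.5328 -0.1157  0.0418]
 [ 0.5348 -0.1617  0.0409]
 [ 0.5397 -0.2537  0.0411]
 [ 0.5418 -0.2999  0.0405]]
plane45 [[ 0.5339 -0.1158  0.045 ]
 [ 0.5355 -0.1615  0.045 ]
 [ 0.5406 -0.2533  0.045 ]
 [ 0.5429 -0.2994  0.045 ]] [[ 0.5307 -0.1176  0.045 ]
 [ 0.5327 -0.1641  0.045 ]
 [ 0.5374 -0.2556  0.045 ]
 [ 0.5392 -0.3019  0.045 ]]
T [223.9 248.1 191. ] ((223.93104553222656, 248.1724090576172), (55.337215423583984, 4.08529806137085), 21.801406860351562)
[[0.5213 0.1979 0.02  ]] [[0.5445 0.2603 0.02  ]
 [0.5258 0.1962 0.02  ]
 [0.4981 0.1361 0.02  ]
 [0.5167 0.1996 0.02  ]]
T [237.6 215.5 207. ] ((237.5, 215.5), (54.0373420715332, 4.270992279052734), 21.801406860351562)
[[0.5995 0.1676 0.02  ]] [[0.6226 0.2288 0.02  ]
 [0.6043 0.1661 0.02  ]
 [0.5766 0.1074 0.02  ]
 [0.5947 0.1696 0.02  ]]
S [310.2 191.3 159. ] ((310.2048034667969, 191.47056579589844), (3.9972593784332275, 45.11722183227539), 2.12109637260437)
[[0.5955 0.1575 0.02  ]] [[0.591  0.1587 0.02  ]
 [0.6227 0.2307 0.02  ]
 [0.5998 0.1552 0.02  ]
 [0.57   0.0883 0.02  ]]
S [275.  190.3 170. ] ((274.9424133300781, 190.94772338867188), (3.982536792755127, 44.46128463745117), 5.355824947357178)
[[0.5175 0.1876 0.02  ]] [[0.5124 0.1877 0.02  ]
 [0.5435 0.2581 0.02  ]
 [0.5209 0.1834 0.02  ]
 [0.4916 0.118  0.02  ]]
green [[ 0.4345 -0.1191  0.0331]] [[ 0.4352 -0.1188  0.04  ]]
red [[ 0.4404 -0.2516  0.065 ]] [[ 0.441  -0.2491  0.08  ]]
```

Run:
```python
from h import *
T,S=load("top0.npz"),load("side0.npz")
np.set_printoptions(precision=4,suppress=True)
print("cams",ray(T,[[0,0]])[0],ray(S,[[0,0]])[0])
cor={}
for n,d,roi in(("T",T,(180,182,286,282)),("S",S,(250,158,340,226))):
    x0,y0,x1,y1=roi;im=d["pixels"];hsv=cv2.cvtColor(im,cv2.COLOR_BGR2HSV)
    m=np.zeros(im.shape[:2],np.uint8);m[y0:y1,x0:x1]=cv2.inRange(hsv,(0,0,40),(180,50,255))[y0:y1,x0:x1]
    m=cv2.morphologyEx(m,cv2.MORPH_OPEN,np.ones((3,3)))
    pts=np.concatenate([c for c in cv2.findContours(m,0,1)[0] if cv2.contourArea(c)>60])
    hull=cv2.convexHull(pts);q=cv2.approxPolyDP(hull,8,True).reshape(-1,2);print(n,q.tolist())
    z=.006;w=plane(d,hull.reshape(-1,2),z)[:,:2];rc=cv2.minAreaRect(w.astype(np.float32));print(rc)
big=[cv2.resize(T["pixels"][185:280,180:285],None,fx=5,fy=5,interpolation=2),cv2.resize(S["pixels"][155:230,250:340],None,fx=5,fy=5,interpolation=2)]
h=max(b.shape[0] for b in big);big=[cv2.copyMakeBorder(b,0,h-b.shape[0],0,0,0) for b in big]
o=cv2.resize(np.hstack(big),None,fx=.8,fy=.8);cv2.imwrite("pics/rack.png",o);print(o.shape)
```

```text
cams [ 0.4523 -0.027   1.372 ] [ 0.265  -0.8063  1.0331]
T [[273, 215], [251, 272], [191, 249], [213, 192]]
((0.5610345005989075, 0.18278071284294128), (0.16046379506587982, 0.15077562630176544), 69.8165054321289)
S [[324, 172], [322, 218], [260, 216], [265, 170]]
((0.5587226748466492, 0.17960196733474731), (0.16200262308120728, 0.14946249127388), 69.78878021240234)
(380, 780, 3)
```

View pics/rack.png

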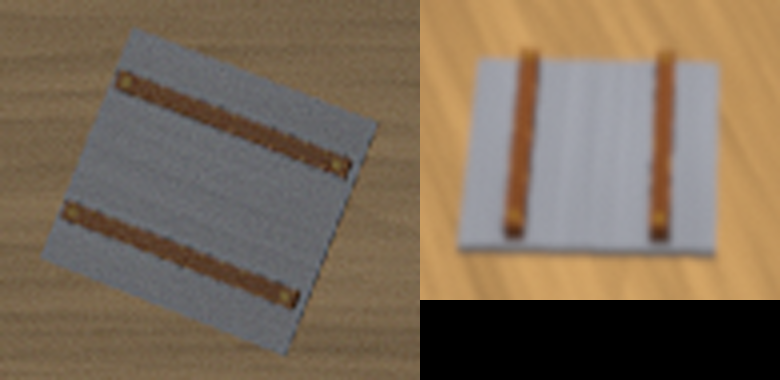

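The zoom shows the rack plate clearly: the top view has corners at about (133,30), (377,122), (287,355) and (42,258), and both rails run their full length. Fused estimates are rack centre (0.560, 0.181) with yaw −20.3°, and mould centre (0.537, −0.2085) with yaw 2.8°. I'm moving to the selector now.

>>> {"api": "apply_moves", "payload": {"plan": [0, 0, 0, 0, 0, -0.0733, 0, 0, 0, 0, 0, 0, -0.0733, 0, 0, 0, 0, 0, 0, -0.0733, 0, 0, 0, 0, 0, 0, -0.0733, 0, -0.19, -0.874, 0, 0, 0, 0, 0, -0.19, -0.874, 0, 0, 0, 0, 0, -0.19, -0.874, 0, 0, 0, 0, 0, -0.19, -0.874, 0, 0, 0, 0, 0, -0.19, -0.874, 0, 0, 0, 0, 0, -0.19, -0.874, 0, 0, 0, 0, 0, -0.19, -0.874, 0, 0, 0, 0, 0, -0.19, -0.874, 0, 0, 0, 0, 0, -0.19, -0.874, 0, 0, 0, 0, 0, -0.19, -0.874, 0, 0, 0, 0, 0, -0.19, -0.874, 0, 0, 0, 0, 0, -0.19, -0.874, 0, 0, 0, 0, 0, -0.19, -0.874, 0, 0, 0, 0, 0, -0.19, -0.874, 0, 0, 0, 0, 0, -0.19, -0.874, 0, 0, 0, 0, 0, 0, 0, 0, 0, 0, 0, 0]}}

```text
clock: 2.1
position: [0.4047, -0.1251, 0.2126]
orientation: [-179.9, -0.0, -177.5]
contact_force: [0.1, 0.4, -0.6]
grip_width: 0.498
grip_force: 0.0
```

```bash
cat >> h.py <<'E'
from math import *
M=np.array([.537,-.2085]);MY=2.8;RK=np.array([.560,.181]);RY=-20.3
def loc(c,yaw,x,y):
    a=radians(yaw);return c+np.array([x*cos(a)-y*sin(a),x*sin(a)+y*cos(a)])
def delta(x,y,z,yaw):
    "turn first (tool z units), then shift units at the new yaw"
    s=r.read_state();p=s["position"];cy=s["orientation"][2]
    t=-((yaw-cy+180)%360-180)/90;a=radians(yaw);d=np.array([x,y])-p[:2]
    print("t %.2f pos"%s["clock"],np.round(p,4),"rpy",np.round(s["orientation"],2),"w %.1fmm"%(85*s["grip_width"]),"gf %.1f"%s["grip_force"],"F",np.round(s["contact_force"],1))
    print("turn %.4f  shift %.3f %.3f %.3f"%(t,(d@[cos(a),sin(a)])/.05,(d@[sin(a),-cos(a)])/.05,(p[2]-z)/.05))
E
python3 -c "
from h import *
delta(*loc(M,MY,-.099,-.037),.066,182.8)"
```

```text
t 2.10 pos [ 0.4047 -0.1251  0.2126] rpy [-1.7993e+02 -3.0000e-02 -1.7752e+02] w 42.3mm gf 0.0 F [ 0.1  0.4 -0.6]
turn -0.0036  shift -0.581 -2.535 2.932
```

>>> {"api": "apply_moves", "payload": {"plan": [-0.19, -0.84, 0, 0, 0, -0.0036, 0, -0.19, -0.84, 0.2, 0, 0, 0, 0, -0.2, -0.85, 0.4, 0, 0, 0, 0, 0, 0, 0.6, 0, 0, 0, 0, 0, 0, 0.6, 0, 0, 0, 0, 0, 0, 0, 0, 0, 0, 0, 0, 0, 0, 0, 0, 0, 0]}}

```text
clock: 2.8
position: [0.4399, -0.245, 0.123]
orientation: [179.9, -0.0, -176.9]
contact_force: [0.2, -0.5, -0.2]
grip_width: 0.499
grip_force: 0.0
```

```bash
python3 -c "
from h import *
delta(*loc(M,MY,-.099,-.037),.066,182.8)
for n in('side','top'):
    d=get_image(n);np.savez(n+'1.npz',**d);cv2.imwrite('pics/%s1.png'%n,cv2.resize(d['pixels'][250:410,230:370] if n=='side' else d['pixels'][200:330,310:480],None,fx=4,fy=4))
"
```

```text
t 2.80 pos [ 0.4399 -0.245   0.123 ] rpy [ 1.7994e+02 -5.0000e-02 -1.7685e+02] w 42.4mm gf 0.0 F [ 0.2 -0.5 -0.2]
turn 0.0039  shift 0.004 -0.107 1.140
```

View pics/side1.png

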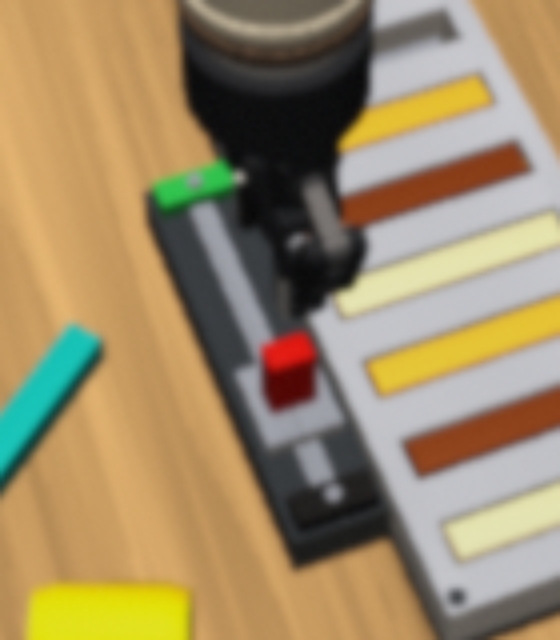

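The gripper hangs just above and beyond the red grip (at about (288,370) in the crop), with the fingers aligned to the slide. I'll correct −5 mm along y, descend and close.

>>> {"api": "apply_moves", "payload": {"plan": [0, -0.1, 0.3, 0, 0, 0, 0, 0, 0, 0.4, 0, 0, 0, 0, 0, 0, 0.3, 0, 0, 0, 0, 0, 0, 0.1, 0, 0, 0, 0, 0, 0, 0, 0, 0, 0, 0, 0, 0, 0, 0, 0, 0, 1, 0, 0, 0, 0, 0, 0, 1, 0, 0, 0, 0, 0, 0, 1, 0, 0, 0, 0, 0, 0, 1, 0, 0, 0, 0, 0, 0, 1, 0, 0, 0, 0, 0, 0, 1], "force": 40}}

```text
clock: 4.0
position: [0.4403, -0.2507, 0.0679]
orientation: [-180.0, 0.0, -176.9]
contact_force: [0.2, 0.2, 0.2]
grip_width: -0.003
grip_force: 0.0
```

```bash
python3 -c "
from h import *
delta(*loc(M,MY,-.099,.04),.066,182.8)"
```

```text
t 4.00 pos [ 0.4403 -0.2507  0.0679] rpy [-180.      0.   -176.88] w -0.2mm gf 0.0 F [0.2 0.2 0.2]
turn 0.0035  shift 0.007 1.548 0.039
```

The gripper closed on nothing, so I'll look.

```bash
python3 -c "
from h import *
o=[]
for n in('side','top'):
    d=get_image(n);np.savez(n+'2.npz',**d)
    o.append(cv2.resize(d['pixels'][260:400,240:380] if n=='side' else d['pixels'][210:320,330:440],(400,400)))
    print(blobs(d,(0,150,60),(8,255,255),(266,270,330,360) if n=='side' else (352,260,444,310),10))
cv2.imwrite('pics/c2.png',np.hstack(o))
"
```

```text
[(301.64233576642334, 343.6569343065693, 137.0, ((301.5, 344.0), (11.0, 14.0), 0.0))]
[]
```

View pics/c2.png

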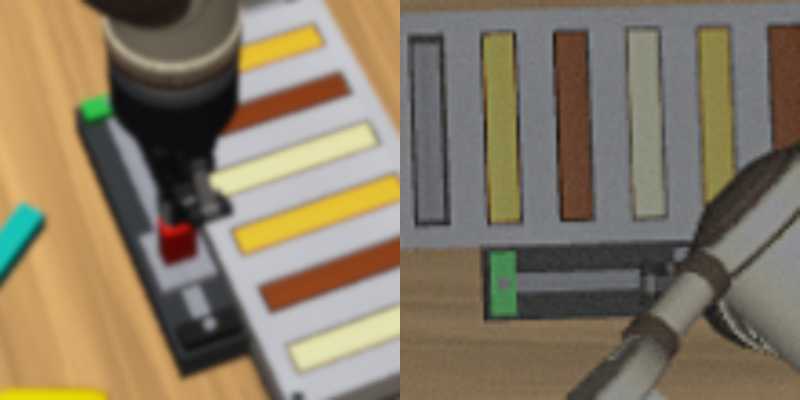

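```bash
python3 -c "
from h import *
def proj(d,P):
    R=np.array(d['R'],float);K=np.array([[d['fx'],0,d['cx']],[0,d['fy'],d['cy']],[0,0,1]],float)
    return cv2.projectPoints(np.array(P,float).reshape(-1,1,3),cv2.Rodrigues(R)[0],np.array(d['t'],float),K,np.array(d['D'],float))[0].reshape(-1,2)
for n in '12':
  for k in('side','top'):
    d=load(k+n+'.npz');p=[.4399,-.245,.123] if n=='1' else [.4403,-.2507,.0679]
    print(n,k,proj(d,[[p[0],p[1],p[2]-.017],p,[p[0],p[1],p[2]+.05]]))
s=load('side2.npz');t=load('top2.npz')
o=[cv2.resize(s['pixels'][300:360,270:350],(640,480),interpolation=2)]
cv2.imwrite('pics/c3.png',o[0])
print(plane(t,[[401,285.6]],.12), r.nose_length)
"
```

```text
1 side [[300.61629777 326.68541242]
 [300.51319721 321.54749455]
 [300.19695874 305.65953576]]
1 top [[417.24551334 286.58851092]
 [418.58019988 286.68391433]
 [422.72215134 286.97949205]]
2 side [[302.09888503 344.92334629]
 [302.01604962 340.19721589]
 [301.76224908 325.60141454]]
2 top [[415.61507924 286.1566344 ]
 [416.872629   286.24253594]
 [420.76634314 286.50807897]]
[[ 0.44166858 -0.2069486   0.12      ]] 0.017
```

View pics/c3.png

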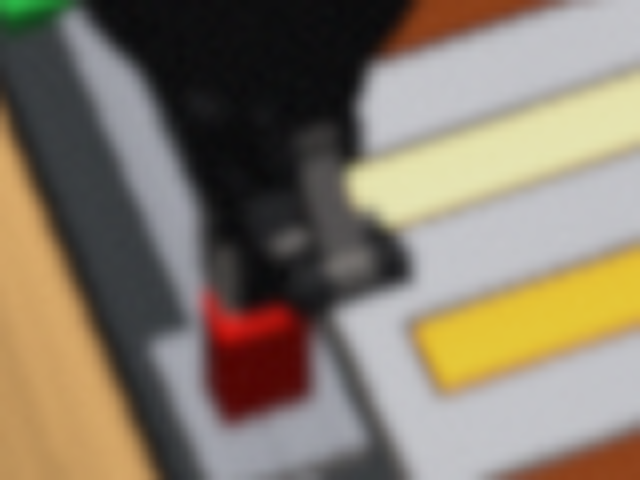

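```bash
cat >> h.py <<'E'
def proj(d,P):
    R=np.array(d['R'],float);K=np.array([[d['fx'],0,d['cx']],[0,d['fy'],d['cy']],[0,0,1]],float)
    return cv2.projectPoints(np.array(P,float).reshape(-1,1,3),cv2.Rodrigues(R)[0],np.array(d['t'],float),K,np.array(d['D'],float))[0].reshape(-1,2)
E
python3 -c "
from h import *
T,S=load('top0.npz'),load('side0.npz')
y=np.radians(156.4);ty=np.array([np.sin(y),-np.cos(y),0]);c=np.array([.2298,.5264,.2119])
pts=[c,c+[0,0,-.017],c+ty*.0425+[0,0,-.004],c-ty*.0425+[0,0,-.004],c+[0,0,.052]]
print(proj(S,pts).round(1).tolist(),proj(T,pts).round(1).tolist())
a=cv2.resize(S['pixels'][0:100,60:160],(400,400),interpolation=2);b=cv2.resize(T['pixels'][360:460,0:100],(400,400),interpolation=2)
cv2.imwrite('pics/g0.png',np.hstack([a,b]))
"
```

```text
[[121.2, 70.2], [122.6, 76.0], [126.6, 62.1], [116.2, 81.5], [116.8, 52.2]] [[51.3, 379.1], [54.9, 377.8], [35.3, 369.7], [69.4, 388.0], [39.9, 383.3]]
```

View pics/g0.png

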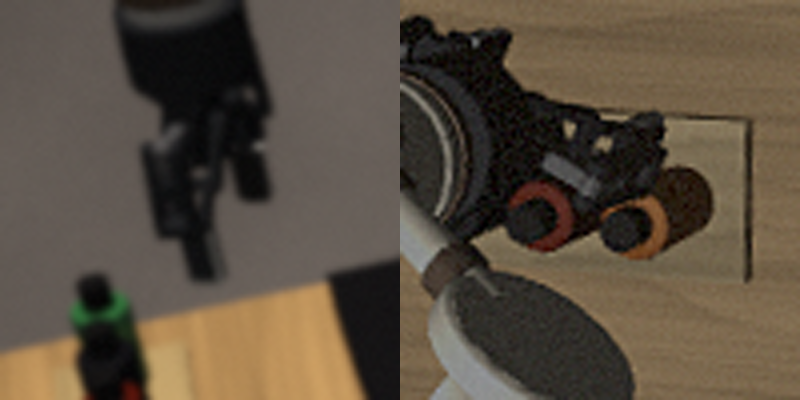

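The start picture puts the jaw tips about 30–35 mm higher than the reported TCP implies, at (111,69)/(124,49) in the side view against an expected (116,81)/(127,62). The side crop agrees: the shut fingers hover just above the grip's top. I'll measure this offset by touching down gently.

>>> {"api": "apply_moves", "payload": {"plan": [0, 0, 0.04, 0, 0, 0, 1, 0, 0, 0.04, 0, 0, 0, 1, 0, 0, 0, 0, 0, 0, 1]}}

```text
clock: 4.4
position: [0.4403, -0.2507, 0.0638]
orientation: [180.0, -0.0, -176.9]
contact_force: [0.4, 0.7, -0.2]
grip_width: 0.0
grip_force: 0.0
```

>>> {"api": "apply_moves", "payload": {"plan": [0, 0, 0.04, 0, 0, 0, 1, 0, 0, 0, 0, 0, 0, 1]}}

```text
clock: 4.6
position: [0.4405, -0.2516, 0.0635]
orientation: [-179.9, -0.0, -176.9]
contact_force: [-4.2, 0.5, 12.1]
grip_width: 0.0
grip_force: 5.9
```

>>> {"api": "apply_moves", "payload": {"plan": [0, 0, 0.04, 0, 0, 0, 1, 0, 0, 0, 0, 0, 0, 1]}}

```text
clock: 4.8
position: [0.4407, -0.2529, 0.0635]
orientation: [-179.8, -0.0, -176.8]
contact_force: [-10.8, 2.1, 22.2]
grip_width: 0.004
grip_force: 11.6
```

>>> {"api": "apply_moves", "payload": {"plan": [0, 0, 0.04, 0, 0, 0, 1, 0, 0, 0, 0, 0, 0, 1]}}

```text
clock: 5.0
position: [0.4409, -0.2531, 0.0633]
orientation: [-179.8, -0.0, -176.8]
contact_force: [-15.5, 5.8, 37.5]
grip_width: 0.003
grip_force: 18.8
```

Contact came at reported z = 0.0636 on the 82 mm top, so the tips sit at reported z + 18.5 mm. I'll lift, open, go down properly and grip.

>>> {"api": "apply_moves", "payload": {"plan": [0, 0, -0.5, 0, 0, 0, 1, 0, 0, 0, 0, 0, 0, 0, 0, 0, 0, 0, 0, 0, 0, 0, 0, 0, 0, 0, 0, 0, 0, 0, 0, 0, 0, 0, 0, 0, 0, 0, 0, 0, 0, 0, 0, 0, 0.3, 0, 0, 0, 0, 0, 0, 0.3, 0, 0, 0, 0, 0, 0, 0.3, 0, 0, 0, 0, 0, 0, 0.1, 0, 0, 0, 0, 0, 0, 0, 0, 0, 0, 0, 0, 0, 0, 0, 0, 0, 1, 0, 0, 0, 0, 0, 0, 1, 0, 0, 0, 0, 0, 0, 1, 0, 0, 0, 0, 0, 0, 1, 0, 0, 0, 0, 0, 0, 1, 0, 0, 0, 0, 0, 0, 1], "force": 40}}

```text
clock: 6.7
position: [0.4409, -0.2517, 0.0339]
orientation: [-179.9, 0.1, -176.9]
contact_force: [-2.0, -3.1, 6.1]
grip_width: 0.181
grip_force: 43.1
```

```bash
python3 -c "
from h import *
delta(*loc(M,MY,-.099,.04),.0315,182.8)"
```

```text
t 6.70 pos [ 0.4409 -0.2517  0.0339] rpy [-1.7989e+02  7.0000e-02 -1.7690e+02] w 15.4mm gf 43.1 F [-2.  -3.1  6.1]
turn 0.0034  shift 0.018 1.569 0.049
```

>>> {"api": "apply_moves", "payload": {"plan": [0, 0.2, 0, 0, 0, 0, 1, 0, 0.2, 0, 0, 0, 0, 1, 0, 0.2, 0, 0, 0, 0, 1, 0, 0.2, 0, 0, 0, 0, 1, 0, 0.2, 0, 0, 0, 0, 1, 0, 0.2, 0, 0, 0, 0, 1, 0, 0.2, 0, 0, 0, 0, 1, 0, 0.1, 0, 0, 0, 0, 1, 0, 0.05, 0, 0, 0, 0, 1, 0, 0.05, 0, 0, 0, 0, 1, 0, 0, 0, 0, 0, 0, 1, 0, 0, 0, 0, 0, 0, 1]}}

```text
clock: 7.9
position: [0.4373, -0.174, 0.034]
orientation: [-179.6, 0.2, -176.9]
contact_force: [0.2, -13.7, -2.1]
grip_width: 0.18
grip_force: 42.4
```

>>> {"api": "apply_moves", "payload": {"plan": [0, 0.06, 0, 0, 0, 0, 1, 0, 0.06, 0, 0, 0, 0, 1, 0, 0, 0, 0, 0, 0, 1, 0, 0, 0, 0, 0, 0, 1, 0, 0, 0, 0, 0, 0, 1]}}

```text
clock: 8.4
position: [0.4374, -0.1739, 0.0341]
orientation: [-179.0, 0.2, -176.8]
contact_force: [-0.3, -38.3, -14.6]
grip_width: 0.182
grip_force: 41.7
```

The selector is home: it travelled 78 mm and the force then rose at the stop. I'll release, lift, and move over the first amber bar.

>>> {"api": "apply_moves", "payload": {"plan": [0, -0.12, 0, 0, 0, 0, 0, 0, 0, 0, 0, 0, 0, 0, 0, 0, 0, 0, 0, 0, 0, 0, 0, 0, 0, 0, 0, 0, 0, 0, -0.4, 0, 0, 0, 0, 0, 0, -0.6, 0, 0, 0, 0, 0, 0, -0.6, 0, 0, 0, 0, -0.396, 0.208, 0, 0, 0, 0, 0.3, -0.396, 0.208, 0, 0, 0, 0, 0.3, -0.396, 0.208, 0, 0, 0, 0, 0.3, -0.396, 0.208, 0, 0, 0, 0, 0.3, -0.396, 0.208, 0, 0, 0, 0, 0.3, 0, 0, 0, 0, 0, 0, 0.3, 0, 0, 0, 0, 0, 0, 0.3, 0, 0, 0, 0, 0, 0, 0.3]}}

```text
clock: 9.9
position: [0.5311, -0.1134, 0.1126]
orientation: [180.0, -0.1, -176.9]
contact_force: [0.8, 0.9, 0.2]
grip_width: 0.352
grip_force: 0.0
```

```bash
python3 -c "
from h import *
delta(*loc(M,MY,0,.092),.030,182.8)
for n in('side','top'):
    d=get_image(n);np.savez(n+'3.npz',**d)
    if n=='side': cv2.imwrite('pics/s3.png',cv2.resize(d['pixels'][220:410,250:430],None,fx=3,fy=3))
"
```

```text
t 9.90 pos [ 0.5311 -0.1134  0.1126] rpy [ 1.7998e+02 -6.0000e-02 -1.7688e+02] w 29.9mm gf 0.0 F [0.8 0.9 0.2]
turn 0.0036  shift -0.024 -0.066 1.651
```

View pics/s3.png

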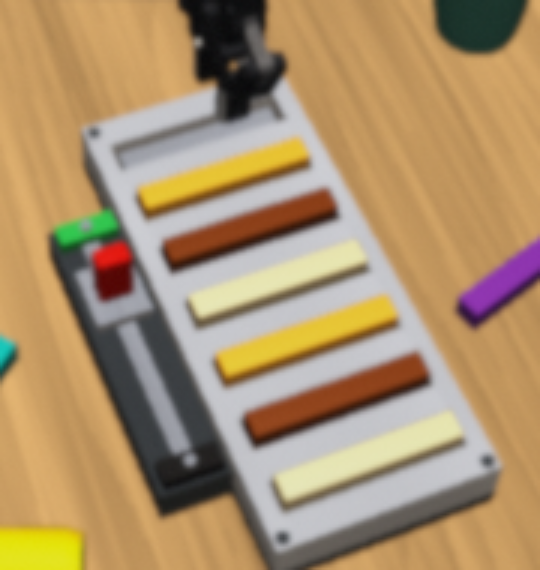

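All six bars stand proud and the selector is at the green stop (crop (112,270)). The jaws are over the first amber bar.

>>> {"api": "apply_moves", "payload": {"plan": [-0.03, -0.066, 0.4, 0, 0, 0.0036, 0.3, 0, 0, 0.5, 0, 0, 0, 0.3, 0, 0, 0.5, 0, 0, 0, 0.3, 0, 0, 0.2, 0, 0, 0, 0.3, 0, 0, 0.05, 0, 0, 0, 0.3, 0, 0, 0, 0, 0, 0, 0.3, 0, 0, 0, 0, 0, 0, 0.3, 0, 0, 0, 0, 0, 0, 1, 0, 0, 0, 0, 0, 0, 1, 0, 0, 0, 0, 0, 0, 1, 0, 0, 0, 0, 0, 0, 1, 0, 0, 0, 0, 0, 0, 1], "force": 50}}

```text
clock: 11.2
position: [0.5348, -0.1172, 0.032]
orientation: [-179.9, 0.1, -177.2]
contact_force: [-1.2, 0.7, 6.6]
grip_width: 0.21
grip_force: 49.4
```

>>> {"api": "apply_moves", "payload": {"plan": [0, 0, -0.1, 0, 0, 0, 1, 0, 0, -0.4, 0, 0, 0, 1, 0, 0, -0.6, 0, 0, 0, 1, 0, 0, -0.6, 0, 0, 0, 1, 0, 0, -0.3, 0, 0, 0, 1, 0, 0, 0, 0, 0, 0.0856, 1, 0, 0, 0, 0, 0, 0.0856, 1, 0, 0, 0, 0, 0, 0.0856, 1, 0, 0, 0, 0, 0, 0, 1, 0, 0, 0, 0, 0, 0, 1]}}

```text
clock: 12.2
position: [0.5333, -0.1165, 0.1299]
orientation: [180.0, -0.1, 159.9]
contact_force: [-0.8, 0.4, 0.1]
grip_width: 0.212
grip_force: 49.4
```

```bash
python3 -c "
from h import *
delta(*loc(RK,RY,0,-.034),.013,180+RY)
delta(*loc(RK,RY,0,.034),.013,180+RY)
"
```

```text
t 12.20 pos [ 0.5333 -0.1165  0.1299] rpy [ 1.8000e+02 -5.0000e-02  1.5986e+02] w 18.0mm gf 49.4 F [-0.8  0.4  0.1]
turn 0.0018  shift 1.564 5.086 2.339
t 12.20 pos [ 0.5333 -0.1165  0.1299] rpy [ 1.8000e+02 -5.0000e-02  1.5986e+02] w 18.0mm gf 49.4 F [-0.8  0.4  0.1]
turn 0.0018  shift 1.564 6.446 2.339
```

>>> {"api": "apply_moves", "payload": {"plan": [0.174, 0.716, 0, 0, 0, 0, 1, 0.174, 0.716, 0, 0, 0, 0, 1, 0.174, 0.716, 0, 0, 0, 0, 1, 0.174, 0.716, 0, 0, 0, 0, 1, 0.174, 0.716, 0, 0, 0, 0, 1, 0.174, 0.716, 0, 0, 0, 0, 1, 0.174, 0.716, 0, 0, 0, 0, 1, 0.174, 0.716, 0, 0, 0, 0, 1, 0.174, 0.716, 0, 0, 0, 0, 1, 0, 0, 0.5, 0, 0, 0, 1, 0, 0, 0.5, 0, 0, 0, 1, 0, 0, 0.5, 0, 0, 0, 1, 0, 0, 0, 0, 0, 0, 1, 0, 0, 0, 0, 0, 0, 1]}}

```text
clock: 13.6
position: [0.5719, 0.2126, 0.0554]
orientation: [-180.0, -0.0, 159.8]
contact_force: [0.3, -0.1, -0.4]
grip_width: 0.212
grip_force: 49.4
```

```bash
python3 -c "
from h import *
delta(*loc(RK,RY,0,.034),.016,180+RY)
for n in('side',):
    d=get_image(n); cv2.imwrite('pics/s4.png',cv2.resize(d['pixels'][100:260,210:390],None,fx=3,fy=3))
"
```

```text
t 13.60 pos [0.5719 0.2126 0.0554] rpy [-1.7997e+02 -5.0000e-02  1.5976e+02] w 18.0mm gf 49.4 F [ 0.3 -0.1 -0.4]
turn 0.0007  shift 0.004 0.005 0.788
```

View pics/s4.png

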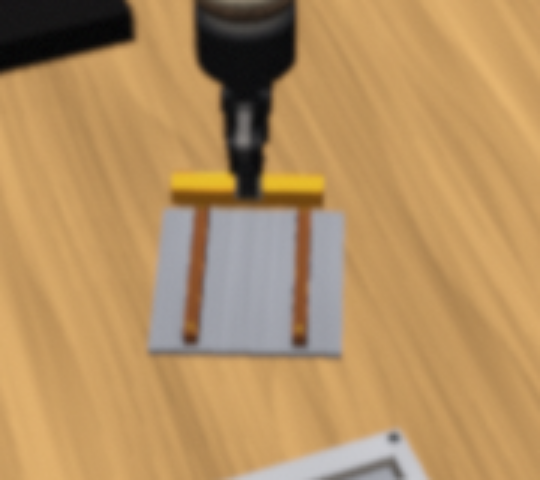

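The amber bar hangs square across the rails, on the far side of the rack centre. I'll lower and release it.

>>> {"api": "apply_moves", "payload": {"plan": [0, 0, 0.4, 0, 0, 0, 1, 0, 0, 0.25, 0, 0, 0, 1, 0, 0, 0.09, 0, 0, 0, 1, 0, 0, 0.04, 0, 0, 0, 1, 0, 0, 0, 0, 0, 0, 1, 0, 0, 0, 0, 0, 0, 1, 0, 0, 0, 0, 0, 0, 0.3, 0, 0, 0, 0, 0, 0, 0.3, 0, 0, 0, 0, 0, 0, 0.3, 0, 0, 0, 0, 0, 0, 0.3, 0, 0, -0.4, 0, 0, 0, 0.3, 0, 0, -0.7, 0, 0, 0, 0.3, 0, 0, -0.7, 0, 0, 0, 0.3, 0, 0, -0.3, 0, 0, -0.0856, 0.3, 0, 0, 0, 0, 0, -0.0856, 0.3, 0, 0, 0, 0, 0, -0.0856, 0.3, 0, 0, 0, 0, 0, 0, 0.3, 0, 0, 0, 0, 0, 0, 0.3]}}

```text
clock: 15.45
position: [0.572, 0.2126, 0.1213]
orientation: [-180.0, -0.0, -177.4]
contact_force: [-0.4, -0.5, -0.3]
grip_width: 0.351
grip_force: 0.0
```

```bash
cat >> h.py <<'E'
def seebar():
    "silhouettes of coloured things around rack: top view"
    t=get_image('top');s=get_image('side');return t,s
E
python3 -c "
from h import *
delta(*loc(M,MY,0,.046),.13,182.8)
t=get_image('top')
for b in blobs(t,(20,85,110),(32,255,255),(180,170,290,290),100):
    print(np.round(b[:3],1),b[3],plane(t,[b[:2]],.04),'want',loc(RK,RY,0,.034))
"
```

```text
t 15.45 pos [0.572  0.2126 0.1213] rpy [-1.8000e+02 -2.0000e-02 -1.7739e+02] w 29.8mm gf 0.0 F [-0.4 -0.5 -0.3]
turn -0.0021  shift 1.110 -7.458 -0.175
```

>>> {"api": "apply_moves", "payload": {"plan": [0.111, -0.746, 0, 0, 0, 0, 0.3, 0.111, -0.746, 0, 0, 0, 0, 0.3, 0.111, -0.746, 0, 0, 0, 0, 0.3, 0.111, -0.746, 0, 0, 0, 0, 0.3, 0.111, -0.746, 0, 0, 0, 0, 0.3, 0.111, -0.746, 0, 0, 0, 0, 0.3, 0.111, -0.746, 0, 0, 0, 0, 0.3, 0.111, -0.746, 0, 0, 0, 0, 0.3, 0.111, -0.746, 0, 0, 0, 0, 0.3, 0.111, -0.746, 0, 0, 0, 0, 0.3, 0, 0, 0.4, 0, 0, 0, 0.3, 0, 0, 0.4, 0, 0, 0, 0.3, 0, 0, 0, 0, 0, 0, 0.3, 0, 0, 0, 0, 0, 0, 0.3]}}

```text
clock: 16.9
position: [0.5347, -0.1624, 0.0814]
orientation: [180.0, -0.0, -177.3]
contact_force: [0.4, -0.4, 0.6]
grip_width: 0.349
grip_force: 0.0
```

```bash
cat >> h.py <<'E'
def bar(d,lo,hi,roi,z,amin=100):
    for b in blobs(d,lo,hi,roi,amin):
        p=plane(d,[b[:2]],z)[0,:2];e=p-RK;a=radians(-RY);q=[e[0]*cos(a)-e[1]*sin(a),e[0]*sin(a)+e[1]*cos(a)]
        print(np.round(b[:3],1),np.round(b[3][1],1),"ang %.1f"%b[3][2],"rack xy mm",np.round(np.array(q)*1e3,1))
AM=((20,85,110),(32,255,255));BR=((3,110,50),(14,255,165))
E
python3 -c "
from h import *
delta(*loc(M,MY,0,.046),.030,182.8)
t,s=seebar()
bar(t,*AM,(180,170,290,290),.04);bar(s,(20,180,170),(32,255,255),(240,140,345,230),.035)
cv2.imwrite('pics/s5.png',np.hstack([cv2.resize(s['pixels'][150:370,230:400],(400,518)),cv2.resize(t['pixels'][170:290,180:290],(400,436))[:518].copy() if 0 else cv2.resize(t['pixels'][170:290,180:290],(400,518))]))
"
```

```text
t 16.90 pos [ 0.5347 -0.1624  0.0814] rpy [ 1.7997e+02 -4.0000e-02 -1.7726e+02] w 29.7mm gf 0.0 F [ 0.4 -0.4  0.6]
turn -0.0006  shift -0.001 -0.004 1.028
[216.  226.1 393. ] [ 8.  50.5] ang 21.8 rack xy mm [-0.9 35.9]
[282.7 172.8 155. ] [ 5. 29.] ang 90.0 rack xy mm [-26.1  36.5]
```

View pics/s5.png

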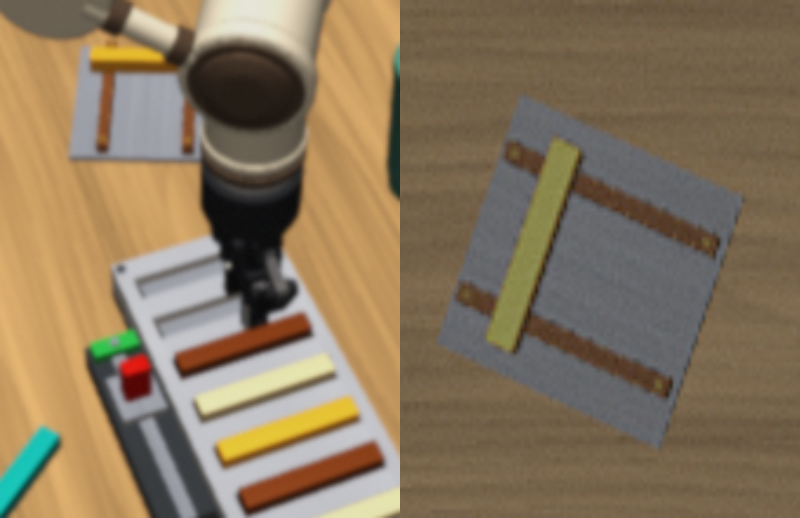

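The first bar sits on both rails at the correct slot, measured at (−1, 36) mm in the rack frame. The jaws are over the brown bar, so I'll pick it.

>>> {"api": "apply_moves", "payload": {"plan": [0, 0, 0.4, 0, 0, 0, 0.3, 0, 0, 0.4, 0, 0, 0, 0.3, 0, 0, 0.18, 0, 0, 0, 0.3, 0, 0, 0, 0, 0, 0, 0.3, 0, 0, 0, 0, 0, 0, 0.3, 0, 0, 0, 0, 0, 0, 1, 0, 0, 0, 0, 0, 0, 1, 0, 0, 0, 0, 0, 0, 1, 0, 0, 0, 0, 0, 0, 1, 0, 0, 0, 0, 0, 0, 1, 0, 0, -0.1, 0, 0, 0, 1, 0, 0, -0.4, 0, 0, 0, 1, 0, 0, -0.6, 0, 0, 0, 1, 0, 0, -0.6, 0, 0, 0, 1, 0, 0, -0.3, 0, 0, 0, 1, 0, 0, 0, 0, 0, 0.0856, 1, 0, 0, 0, 0, 0, 0.0856, 1, 0, 0, 0, 0, 0, 0.0856, 1, 0, 0, 0, 0, 0, 0, 1]}}

```text
clock: 18.9
position: [0.5344, -0.1624, 0.1318]
orientation: [180.0, -0.1, 159.7]
contact_force: [-0.6, 0.0, 0.2]
grip_width: 0.211
grip_force: 49.3
```

```bash
python3 -c "
from h import *
delta(*loc(RK,RY,0,-.034),.016,180+RY)
"
```

```text
t 18.90 pos [ 0.5344 -0.1624  0.1318] rpy [ 1.7999e+02 -7.0000e-02  1.5966e+02] w 18.0mm gf 49.3 F [-0.6  0.   0.2]
turn -0.0005  shift 1.902 5.939 2.315
```

>>> {"api": "apply_moves", "payload": {"plan": [0.2113, 0.66, 0, 0, 0, 0, 1, 0.2113, 0.66, 0, 0, 0, 0, 1, 0.2113, 0.66, 0, 0, 0, 0, 1, 0.2113, 0.66, 0, 0, 0, 0, 1, 0.2113, 0.66, 0, 0, 0, 0, 1, 0.2113, 0.66, 0, 0, 0, 0, 1, 0.2113, 0.66, 0, 0, 0, 0, 1, 0.2113, 0.66, 0, 0, 0, 0, 1, 0.2113, 0.66, 0, 0, 0, 0, 1, 0, 0, 0.6, 0, 0, 0, 1, 0, 0, 0.6, 0, 0, 0, 1, 0, 0, 0.6, 0, 0, 0, 1, 0, 0, 0, 0, 0, 0, 1, 0, 0, 0, 0, 0, 0, 1]}}

```text
clock: 20.3
position: [0.5485, 0.1489, 0.0423]
orientation: [-180.0, -0.1, 159.8]
contact_force: [1.5, 0.3, 0.5]
grip_width: 0.209
grip_force: 49.3
```

```bash
python3 -c "
from h import *
delta(*loc(RK,RY,0,-.034),.016,180+RY)
s=get_image('side');bar(s,(3,110,50),(14,255,165),(240,140,345,260),.04,60)
"
```

```text
t 20.30 pos [0.5485 0.1489 0.0423] rpy [-1.7997e+02 -7.0000e-02  1.5978e+02] w 17.8mm gf 49.3 F [1.5 0.3 0.5]
turn 0.0009  shift 0.006 0.003 0.527
[307.  191.2 278. ] [20.7 33.2] ang 7.1 rack xy mm [ 34.6 -29.7]
[275.6 190.5 289. ] [33.1 20.5] ang 77.0 rack xy mm [-38.7 -29.4]
```

>>> {"api": "apply_moves", "payload": {"plan": [0, 0, 0.3, 0, 0, 0, 1, 0, 0, 0.14, 0, 0, 0, 1, 0, 0, 0.06, 0, 0, 0, 1, 0, 0, 0.02, 0, 0, 0, 1, 0, 0, 0, 0, 0, 0, 1, 0, 0, 0, 0, 0, 0, 0.3, 0, 0, 0, 0, 0, 0, 0.3, 0, 0, 0, 0, 0, 0, 0.3, 0, 0, 0, 0, 0, 0, 0.3, 0, 0, -0.4, 0, 0, 0, 0.3, 0, 0, -0.7, 0, 0, 0, 0.3, 0, 0, -0.7, 0, 0, 0, 0.3, 0, 0, -0.35, 0, 0, -0.0856, 0.3, 0, 0, 0, 0, 0, -0.0856, 0.3, 0, 0, 0, 0, 0, -0.0856, 0.3]}}

```text
clock: 21.85
position: [0.5495, 0.149, 0.125]
orientation: [180.0, 0.1, -176.9]
contact_force: [0.2, -0.5, -0.9]
grip_width: 0.351
grip_force: 0.0
```

>>> {"api": "apply_moves", "payload": {"plan": [0.058, -0.713, 0, 0, 0, 0, 0.3, 0.058, -0.713, 0, 0, 0, 0, 0.3, 0.058, -0.713, 0, 0, 0, 0, 0.3, 0.058, -0.713, 0, 0, 0, 0, 0.3, 0.058, -0.713, 0, 0, 0, 0, 0.3, 0.058, -0.713, 0, 0, 0, 0, 0.3, 0.058, -0.713, 0, 0, 0, 0, 0.3, 0.058, -0.713, 0, 0, 0, 0, 0.3, 0.058, -0.713, 0, 0, 0, 0, 0.3, 0.058, -0.713, 0, 0, 0, 0, 0.3, 0, 0, 0.4, 0, 0, 0, 0.3, 0, 0, 0.4, 0, 0, 0, 0.3, 0, 0, 0, 0, 0, 0, 0.3, 0, 0, 0, 0, 0, 0, 0.3]}}

```text
clock: 23.25
position: [0.5371, -0.2083, 0.0839]
orientation: [180.0, -0.0, -177.2]
contact_force: [1.5, 0.4, -0.1]
grip_width: 0.351
grip_force: 0.0
```

```bash
python3 -c "
from h import *
delta(*loc(M,MY,0,0),.031,182.8)
t,s=seebar();R=(180,170,290,290)
bar(t,*AM,R,.04);bar(t,*BR,R,.04)
# mould bars
for nm,c in(('am',AM),('br',((3,110,50),(14,255,165)))):
    for b in blobs(s,*c,(280,250,420,400),100): print(nm,np.round(b[:3]),plane(s,[b[:2]],.055))
"
```

```text
t 23.25 pos [ 0.5371 -0.2083  0.0839] rpy [ 1.7997e+02 -3.0000e-02 -1.7720e+02] w 29.8mm gf 0.0 F [ 1.5  0.4 -0.1]
turn 0.0000  shift 0.002 -0.003 1.058
[216.  226.2 398. ] [ 8.  50.5] ang 21.8 rack xy mm [-1.1 35.8]
[241.  235.8 623. ] [38.4 50. ] ang 22.1 rack xy mm [ -0.6 -27.5]
am [352. 331. 565.] [[ 0.53759036 -0.25523555  0.055     ]]
br [361. 352. 647.] [[ 0.53807155 -0.30394657  0.055     ]]
```

>>> {"api": "apply_moves", "payload": {"plan": [0, 0, 0.4, 0, 0, 0, 0.3, 0, 0, 0.4, 0, 0, 0, 0.3, 0, 0, 0.22, 0, 0, 0, 0.3, 0, 0, 0.02, 0, 0, 0, 0.3, 0, 0, 0, 0, 0, 0, 1, 0, 0, 0, 0, 0, 0, 1, 0, 0, 0, 0, 0, 0, 1, 0, 0, 0, 0, 0, 0, 1, 0, 0, -0.1, 0, 0, 0, 1, 0, 0, -0.5, 0, 0, 0, 1, 0, 0, -0.7, 0, 0, 0, 1, 0, 0, -0.7, 0, 0, 0, 1, 0, 0, 0, 0, 0, -0.0929, 1, 0, 0, 0, 0, 0, -0.0929, 1, 0, 0, 0, 0, 0, -0.0929, 1, 0, 0, 0, 0, 0, -0.0929, 1, 0, 0, 0, 0, 0, -0.0929, 1, 0, 0, 0, 0, 0, -0.0929, 1, 0, 0, 0, 0, 0, -0.0929, 1, 0, 0, 0, 0, 0, -0.0929, 1]}}

```text
clock: 25.35
position: [0.5698, -0.1376, 0.1255]
orientation: [-179.3, -6.5, -117.8]
contact_force: [0.4, -0.5, 0.4]
grip_width: 0.209
grip_force: 49.9
```

```bash
python3 -c "
from h import *
delta(*loc(RK,RY,.034,0),.036,270+RY)
"
```

```text
t 25.35 pos [ 0.5698 -0.1376  0.1255] rpy [-179.28   -6.5  -117.84] w 17.7mm gf 49.9 F [ 0.4 -0.5  0.4]
turn -0.0838  shift -5.909 1.715 1.790
```

The last joint hit its range limit here, so the turn has to happen nearer the rack. I'll back off some yaw and recheck.

>>> {"api": "apply_moves", "payload": {"plan": [0, 0, 0, 0, 0, 0.09, 1, 0, 0, 0, 0, 0, 0.09, 1, 0, 0, 0, 0, 0, 0.09, 1, 0, 0, 0, 0, 0, 0, 1]}}

```text
clock: 25.75
position: [0.569, -0.1374, 0.1249]
orientation: [-176.8, -5.6, -142.4]
contact_force: [0.2, 0.6, -0.6]
grip_width: 0.212
grip_force: 50.0
```

```bash
cat >> h.py <<'E'
from scipy.spatial.transform import Rotation as Ro
def fix(yaw):
    "rotvec in tool frame (units) to bring tool level at yaw"
    s=r.read_state();A=Ro.from_euler('xyz',s['orientation'],degrees=True);B=Ro.from_euler('xyz',[180,0,yaw],degrees=True)
    print("q",np.round(s['q'],1),"rotvec units",np.round((A.inv()*B).as_rotvec(degrees=True)/90,4))
E
python3 -c "
from h import *
delta(*loc(RK,RY,.034,0),.036,270+RY);fix(-138)
"
```

```text
t 25.75 pos [ 0.569  -0.1374  0.1249] rpy [-176.78   -5.59 -142.36] w 18.0mm gf 50.0 F [ 0.2  0.6 -0.6]
turn -0.3562  shift -5.909 1.698 1.777
q [ -21.8   16.3   93.7   -6.8   70.3 -147.2] rotvec units [-0.0333 -0.0634 -0.0467]
```

>>> {"api": "apply_moves", "payload": {"plan": [0, 0, 0, -0.035, -0.062, 0, 1, 0, 0, 0, 0, 0, 0, 1]}}

```text
clock: 25.95
position: [0.5686, -0.1394, 0.125]
orientation: [-179.9, 0.0, -142.2]
contact_force: [-0.5, -0.6, 0.8]
grip_width: 0.217
grip_force: 50.0
```

```bash
python3 -c "
from h import *
delta(*loc(RK,RY,.034,0),.036,-142.4);fix(-142.4)
"
```

```text
t 25.95 pos [ 0.5686 -0.1394  0.125 ] rpy [-1.7992e+02  1.0000e-02 -1.4219e+02] w 18.5mm gf 50.0 F [-0.5 -0.6  0.8]
turn 0.0023  shift -4.135 4.606 1.780
q [ -25.6   15.1   94.7   -0.    70.  -153.4] rotvec units [-0.0009  0.0001  0.0023]
```

>>> {"api": "apply_moves", "payload": {"plan": [-0.4594, 0.5118, 0, 0, 0, 0, 1, -0.4594, 0.5118, 0, 0, 0, 0, 1, -0.4594, 0.5118, 0, 0, 0, 0, 1, -0.4594, 0.5118, 0, 0, 0, 0, 1, -0.4594, 0.5118, 0, 0, 0, 0, 1, -0.4594, 0.5118, 0, 0, 0, 0, 1, -0.4594, 0.5118, 0, 0, 0, 0, 1, -0.4594, 0.5118, 0, 0, 0, 0, 1, -0.4594, 0.5118, 0, 0, 0, 0, 1, 0, 0, 0, 0, 0, -0.0886, 1, 0, 0, 0, 0, 0, -0.0886, 1, 0, 0, 0, 0, 0, -0.0886, 1, 0, 0, 0, 0, 0, -0.0886, 1, 0, 0, 0, 0, 0, 0, 1, 0, 0, 0, 0, 0, 0, 1]}}

```text
clock: 27.45
position: [0.591, 0.1713, 0.1243]
orientation: [-180.0, -0.1, -110.4]
contact_force: [-0.5, 0.7, -0.7]
grip_width: 0.212
grip_force: 50.0
```

```bash
python3 -c "
from h import *
delta(*loc(RK,RY,.034,0),.036,270+RY);fix(-110.3)
"
```

```text
t 27.45 pos [0.591  0.1713 0.1243] rpy [-1.7995e+02 -1.0000e-01 -1.1042e+02] w 18.0mm gf 50.0 F [-0.5  0.7 -0.7]
turn -0.0013  shift 0.033 -0.031 1.766
q [ 5.000e+00  1.940e+01  8.950e+01 -1.000e-01  7.100e+01 -1.546e+02] rotvec units [-0.0005 -0.0011 -0.0013]
```

>>> {"api": "apply_moves", "payload": {"plan": [0.033, -0.031, 0.5, 0, 0, 0, 1, 0, 0, 0.6, 0, 0, 0, 1, 0, 0, 0.5, 0, 0, 0, 1, 0, 0, 0.1, 0, 0, 0, 1, 0, 0, 0.05, 0, 0, 0, 1, 0, 0, 0, 0, 0, 0, 1, 0, 0, 0, 0, 0, 0, 0.3, 0, 0, 0, 0, 0, 0, 0.3, 0, 0, 0, 0, 0, 0, 0.3, 0, 0, 0, 0, 0, 0, 0.3, 0, 0, -0.5, 0, 0, 0, 0.3, 0, 0, -0.7, 0, 0, 0, 0.3, 0, 0, -0.6, 0, 0, 0, 0.3, 0, 0, 0, 0, 0, 0.0929, 0.3, 0, 0, 0, 0, 0, 0.0929, 0.3, 0, 0, 0, 0, 0, 0.0929, 0.3, 0, 0, 0, 0, 0, 0.0929, 0.3, 0, 0, 0, 0, 0, 0.0929, 0.3, 0, 0, 0, 0, 0, 0.0929, 0.3, 0, 0, 0, 0, 0, 0.0929, 0.3]}}

```text
clock: 29.45
position: [0.592, 0.1691, 0.1268]
orientation: [-180.0, -0.0, -169.2]
contact_force: [-0.6, 0.3, 0.4]
grip_width: 0.349
grip_force: 0.0
```

>>> {"api": "apply_moves", "payload": {"plan": [0, 0, 0, 0, 0, 0.0929, 0.3, 0, 0, 0, 0, 0, 0, 0.3]}}

```text
clock: 29.65
position: [0.592, 0.1691, 0.1268]
orientation: [-180.0, 0.0, -177.2]
contact_force: [-0.7, -0.0, 0.3]
grip_width: 0.353
grip_force: 0.0
```

```bash
python3 -c "
from h import *
delta(*loc(M,MY,0,-.046),.08,182.8)
"
```

```text
t 29.65 pos [0.592  0.1691 0.1268] rpy [-1.7995e+02  1.0000e-02 -1.7721e+02] w 30.0mm gf 0.0 F [-0.7 -0.   0.3]
turn -0.0001  shift 1.467 -8.409 0.936
```

>>> {"api": "apply_moves", "payload": {"plan": [0.1334, -0.7645, 0, 0, 0, 0, 0.3, 0.1334, -0.7645, 0, 0, 0, 0, 0.3, 0.1334, -0.7645, 0, 0, 0, 0, 0.3, 0.1334, -0.7645, 0, 0, 0, 0, 0.3, 0.1334, -0.7645, 0, 0, 0, 0, 0.3, 0.1334, -0.7645, 0, 0, 0, 0, 0.3, 0.1334, -0.7645, 0, 0, 0, 0, 0.3, 0.1334, -0.7645, 0, 0, 0, 0, 0.3, 0.1334, -0.7645, 0, 0, 0, 0, 0.3, 0.1334, -0.7645, 0, 0, 0, 0, 0.3, 0.1334, -0.7645, 0, 0, 0, 0, 0.3, 0, 0, 0.4, 0, 0, 0, 0.3, 0, 0, 0.5, 0, 0, 0, 0.3, 0, 0, 0, 0, 0, 0, 0.3, 0, 0, 0, 0, 0, 0, 0.3]}}

```text
clock: 31.15
position: [0.5391, -0.2542, 0.0821]
orientation: [-180.0, -0.0, -177.1]
contact_force: [0.6, 0.4, 0.7]
grip_width: 0.348
grip_force: 0.0
```

```bash
python3 -c "
from h import *
delta(*loc(M,MY,0,-.046),.031,182.8)
t,s=seebar();np.savez('top4.npz',**t);np.savez('side4.npz',**s);R=(180,170,290,290)
bar(t,*AM,R,.04);bar(t,(25,18,120),(45,90,255),(185,185,285,280),.06)
cv2.imwrite('pics/s6.png',np.hstack([cv2.resize(s['pixels'][150:400,230:420],(400,526)),cv2.resize(t['pixels'][170:290,180:290],(400,526))]))
"
```

```text
t 31.15 pos [ 0.5391 -0.2542  0.0821] rpy [-1.7999e+02 -4.0000e-02 -1.7707e+02] w 29.6mm gf 0.0 F [0.6 0.4 0.7]
turn 0.0015  shift -0.002 -0.005 1.021
[213.3 232.7 284. ] [ 8.  36.6] ang 21.8 rack xy mm [-17.6  35.9]
[234.1 215.7 347. ] [50.   8.4] ang 20.9 rack xy mm [36.3  1.6]
```

View pics/s6.png

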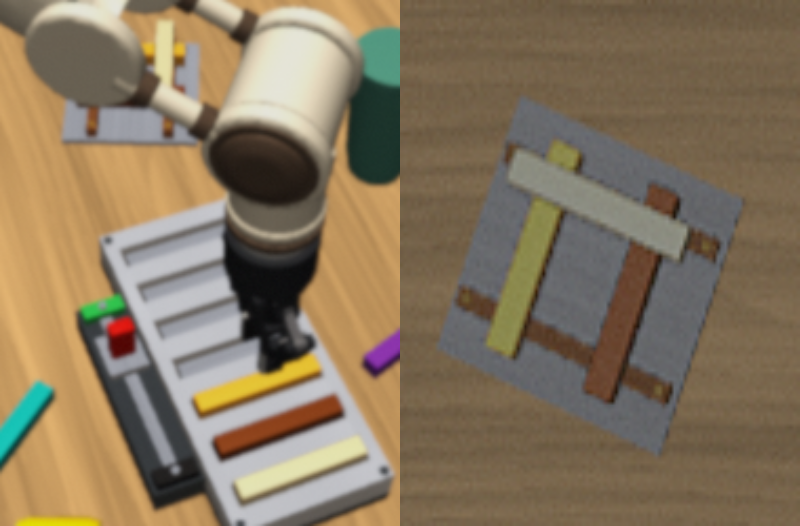

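The first layer lies square on the rails, and the cream bar sits at (36, 2) mm on layer 2. The jaws are over the second amber bar.

>>> {"api": "apply_moves", "payload": {"plan": [0, 0, 0.4, 0, 0, 0, 0.3, 0, 0, 0.4, 0, 0, 0, 0.3, 0, 0, 0.2, 0, 0, 0, 0.3, 0, 0, 0.02, 0, 0, 0, 0.3, 0, 0, 0, 0, 0, 0, 1, 0, 0, 0, 0, 0, 0, 1, 0, 0, 0, 0, 0, 0, 1, 0, 0, 0, 0, 0, 0, 1, 0, 0, -0.1, 0, 0, 0, 1, 0, 0, -0.5, 0, 0, 0, 1, 0, 0, -0.7, 0, 0, 0, 1, 0, 0, -0.7, 0, 0, 0, 1, 0, 0, -0.1, 0, 0, 0, 1]}}

```text
clock: 32.55
position: [0.5421, -0.2565, 0.142]
orientation: [-179.6, 0.4, -177.2]
contact_force: [0.6, -0.5, 0.3]
grip_width: 0.211
grip_force: 50.2
```

>>> {"api": "apply_moves", "payload": {"plan": [-0.018, 0.745, 0, 0, 0, 0, 1, -0.018, 0.745, 0, 0, 0, 0, 1, -0.018, 0.745, 0, 0, 0, 0, 1, -0.018, 0.745, 0, 0, 0, 0, 1, -0.018, 0.745, 0, 0, 0, 0, 1, -0.018, 0.745, 0, 0, 0, 0, 1, -0.018, 0.745, 0, 0, 0, 0, 1, -0.018, 0.745, 0, 0, 0, 0, 1, -0.018, 0.745, 0, 0, 0, 0, 1, -0.018, 0.745, 0, 0, 0, 0, 1, -0.018, 0.745, 0, 0, 0, 0, 1, -0.018, 0.745, 0, 0, 0, 0, 1, 0, 0, 0, 0, 0, -0.0929, 1, 0, 0, 0, 0, 0, -0.0929, 1, 0, 0, 0, 0, 0, -0.0929, 1, 0, 0, 0, 0, 0, -0.0929, 1, 0, 0, 0, 0, 0, -0.0929, 1, 0, 0, 0, 0, 0, -0.0929, 1, 0, 0, 0, 0, 0, -0.0929, 1, 0, 0, 0, 0, 0, -0.0929, 1]}}

```text
clock: 34.55
position: [0.5276, 0.1924, 0.135]
orientation: [180.0, -0.1, -110.0]
contact_force: [0.3, 0.3, -0.2]
grip_width: 0.214
grip_force: 50.2
```

```bash
python3 -c "
from h import *
delta(*loc(RK,RY,-.034,0),.036,270+RY);fix(-110.3)
"
```

```text
t 34.55 pos [0.5276 0.1924 0.135 ] rpy [ 1.7996e+02 -8.0000e-02 -1.0996e+02] w 18.2mm gf 50.2 F [ 0.3  0.3 -0.2]
turn 0.0038  shift -0.010 -0.006 1.981
q [ 7.700e+00  1.130e+01  9.810e+01 -1.000e-01  7.070e+01 -1.523e+02] rotvec units [ 0.0005 -0.0008  0.0038]
```

>>> {"api": "apply_moves", "payload": {"plan": [0, 0, 0.6, 0, 0, 0.0038, 1, 0, 0, 0.7, 0, 0, 0, 1, 0, 0, 0.5, 0, 0, 0, 1, 0, 0, 0.12, 0, 0, 0, 1, 0, 0, 0.05, 0, 0, 0, 1, 0, 0, 0, 0, 0, 0, 1, 0, 0, 0, 0, 0, 0, 0.3, 0, 0, 0, 0, 0, 0, 0.3, 0, 0, 0, 0, 0, 0, 0.3, 0, 0, -0.5, 0, 0, 0, 0.3, 0, 0, -0.7, 0, 0, 0, 0.3, 0, 0, -0.7, 0, 0, 0, 0.3, 0, 0, 0, 0, 0, 0.0924, 0.3, 0, 0, 0, 0, 0, 0.0924, 0.3, 0, 0, 0, 0, 0, 0.0924, 0.3, 0, 0, 0, 0, 0, 0.0924, 0.3, 0, 0, 0, 0, 0, 0.0924, 0.3, 0, 0, 0, 0, 0, 0.0924, 0.3, 0, 0, 0, 0, 0, 0.0924, 0.3, 0, 0, 0, 0, 0, 0.0924, 0.3]}}

```text
clock: 36.55
position: [0.5284, 0.1926, 0.1327]
orientation: [-180.0, 0.0, -177.5]
contact_force: [0.2, 0.5, -0.2]
grip_width: 0.354
grip_force: 0.0
```

```bash
python3 -c "
from h import *
delta(*loc(M,MY,0,-.092),.08,182.8)
"
```

```text
t 36.55 pos [0.5284 0.1926 0.1327] rpy [-1.7996e+02  5.0000e-02 -1.7751e+02] w 30.1mm gf 0.0 F [ 0.2  0.5 -0.2]
turn -0.0035  shift 0.219 -9.860 1.053
```

>>> {"api": "apply_moves", "payload": {"plan": [0.0168, -0.7585, 0, 0, 0, -0.0035, 0.3, 0.0168, -0.7585, 0, 0, 0, 0, 0.3, 0.0168, -0.7585, 0, 0, 0, 0, 0.3, 0.0168, -0.7585, 0, 0, 0, 0, 0.3, 0.0168, -0.7585, 0, 0, 0, 0, 0.3, 0.0168, -0.7585, 0, 0, 0, 0, 0.3, 0.0168, -0.7585, 0, 0, 0, 0, 0.3, 0.0168, -0.7585, 0, 0, 0, 0, 0.3, 0.0168, -0.7585, 0, 0, 0, 0, 0.3, 0.0168, -0.7585, 0, 0, 0, 0, 0.3, 0.0168, -0.7585, 0, 0, 0, 0, 0.3, 0.0168, -0.7585, 0, 0, 0, 0, 0.3, 0.0168, -0.7585, 0, 0, 0, 0, 0.3, 0, 0, 0.5, 0, 0, 0, 0.3, 0, 0, 0.5, 0, 0, 0, 0.3, 0, 0, 0, 0, 0, 0, 0.3, 0, 0, 0, 0, 0, 0, 0.3]}}

```text
clock: 38.25
position: [0.5441, -0.3002, 0.0829]
orientation: [-180.0, -0.0, -176.8]
contact_force: [-0.3, 0.6, 1.6]
grip_width: 0.349
grip_force: 0.0
```

```bash
python3 -c "
from h import *
delta(*loc(M,MY,0,-.092),.031,182.8)
t,s=seebar();R=(180,170,290,290)
bar(t,*AM,R,.06,60);bar(t,(25,18,120),(45,80,255),(185,185,285,280),.06)
for nm,c in(('br',BR),('cr',((25,30,150),(45,110,255)))):
    for b in blobs(s,*c,(300,330,420,420),100): print(nm,np.round(b[:3]),plane(s,[b[:2]],.055))
"
```

```text
t 38.25 pos [ 0.5441 -0.3002  0.0829] rpy [-1.7997e+02 -2.0000e-02 -1.7684e+02] w 29.7mm gf 0.0 F [-0.3  0.6  1.6]
turn 0.0040  shift 0.052 -0.001 1.038
[219.9 239.3 649. ] [49.6 33.8] ang 53.1 rack xy mm [-26.3  11.7]
[234.2 215.7 354. ] [50.   8.1] ang 20.9 rack xy mm [36.2  1.4]
br [361. 353. 608.] [[ 0.53605923 -0.30457416  0.055     ]]
cr [373. 371. 599.] [[ 0.54280998 -0.3464776   0.055     ]]
```

>>> {"api": "apply_moves", "payload": {"plan": [0.052, 0, 0.4, 0, 0, 0.004, 0.3, 0, 0, 0.4, 0, 0, 0, 0.3, 0, 0, 0.21, 0, 0, 0, 0.3, 0, 0, 0.02, 0, 0, 0, 0.3, 0, 0, 0, 0, 0, 0, 1, 0, 0, 0, 0, 0, 0, 1, 0, 0, 0, 0, 0, 0, 1, 0, 0, 0, 0, 0, 0, 1, 0, 0, -0.1, 0, 0, 0, 1, 0, 0, -0.5, 0, 0, 0, 1, 0, 0, -0.7, 0, 0, 0, 1, 0, 0, -0.7, 0, 0, 0, 1, 0, 0, -0.1, 0, 0, 0, 1]}}

```text
clock: 39.65
position: [0.5442, -0.3027, 0.1423]
orientation: [-179.6, 0.4, -177.2]
contact_force: [-0.0, -1.0, -0.0]
grip_width: 0.208
grip_force: 50.2
```

>>> {"api": "apply_moves", "payload": {"plan": [-0.079, 0.73, 0, 0, 0, 0, 1, -0.079, 0.73, 0, 0, 0, 0, 1, -0.079, 0.73, 0, 0, 0, 0, 1, -0.079, 0.73, 0, 0, 0, 0, 1, -0.079, 0.73, 0, 0, 0, 0, 1, -0.079, 0.73, 0, 0, 0, 0, 1, -0.079, 0.73, 0, 0, 0, 0, 1, -0.079, 0.73, 0, 0, 0, 0, 1, -0.079, 0.73, 0, 0, 0, 0, 1, -0.079, 0.73, 0, 0, 0, 0, 1, -0.079, 0.73, 0, 0, 0, 0, 1, -0.079, 0.73, 0, 0, 0, 0, 1, -0.079, 0.73, 0, 0, 0, 0, 1, -0.079, 0.73, 0, 0, 0, 0, 1, 0, 0, 0, 0, 0, 0.0856, 1, 0, 0, 0, 0, 0, 0.0856, 1, 0, 0, 0, 0, 0, 0.0856, 1, 0, 0, 0, 0, 0, 0, 1]}}

```text
clock: 41.45
position: [0.5714, 0.2126, 0.1351]
orientation: [-179.9, -0.0, 159.7]
contact_force: [0.3, -0.2, -0.1]
grip_width: 0.213
grip_force: 50.2
```

```bash
python3 -c "
from h import *
delta(*loc(RK,RY,0,.034),.056,180+RY);fix(159.7)
"
```

```text
t 41.45 pos [0.5714 0.2126 0.1351] rpy [-1.7993e+02 -4.0000e-02  1.5967e+02] w 18.1mm gf 50.2 F [ 0.3 -0.2 -0.1]
turn -0.0004  shift -0.005 0.007 1.581
q [  9.1  18.   90.   -0.1  72.1 -60.6] rotvec units [-0.0008 -0.0004 -0.0004]
```

>>> {"api": "apply_moves", "payload": {"plan": [0, 0, 0.6, 0, 0, 0, 1, 0, 0, 0.6, 0, 0, 0, 1, 0, 0, 0.25, 0, 0, 0, 1, 0, 0, 0.08, 0, 0, 0, 1, 0, 0, 0.04, 0, 0, 0, 1, 0, 0, 0, 0, 0, 0, 1, 0, 0, 0, 0, 0, 0, 0.3, 0, 0, 0, 0, 0, 0, 0.3, 0, 0, 0, 0, 0, 0, 0.3, 0, 0, -0.5, 0, 0, 0, 0.3, 0, 0, -0.7, 0, 0, 0, 0.3, 0, 0, -0.4, 0, 0, 0, 0.3, 0, 0, 0, 0, 0, -0.0856, 0.3, 0, 0, 0, 0, 0, -0.0856, 0.3, 0, 0, 0, 0, 0, -0.0856, 0.3, 0, 0, 0, 0, 0, 0, 0.3]}}

```text
clock: 43.05
position: [0.572, 0.2126, 0.1375]
orientation: [-180.0, 0.0, -177.2]
contact_force: [1.0, 0.4, -0.3]
grip_width: 0.348
grip_force: 0.0
```

```bash
python3 -c "
from h import *
delta(*loc(M,MY,0,-.138),.08,182.8)
"
```

```text
t 43.05 pos [0.572  0.2126 0.1375] rpy [-1.7996e+02  3.0000e-02 -1.7719e+02] w 29.6mm gf 0.0 F [ 1.   0.4 -0.3]
turn 0.0001  shift 1.111 -11.138 1.150
```

>>> {"api": "apply_moves", "payload": {"plan": [0.0741, -0.7425, 0, 0, 0, 0, 0.3, 0.0741, -0.7425, 0, 0, 0, 0, 0.3, 0.0741, -0.7425, 0, 0, 0, 0, 0.3, 0.0741, -0.7425, 0, 0, 0, 0, 0.3, 0.0741, -0.7425, 0, 0, 0, 0, 0.3, 0.0741, -0.7425, 0, 0, 0, 0, 0.3, 0.0741, -0.7425, 0, 0, 0, 0, 0.3, 0.0741, -0.7425, 0, 0, 0, 0, 0.3, 0.0741, -0.7425, 0, 0, 0, 0, 0.3, 0.0741, -0.7425, 0, 0, 0, 0, 0.3, 0.0741, -0.7425, 0, 0, 0, 0, 0.3, 0.0741, -0.7425, 0, 0, 0, 0, 0.3, 0.0741, -0.7425, 0, 0, 0, 0, 0.3, 0.0741, -0.7425, 0, 0, 0, 0, 0.3, 0.0741, -0.7425, 0, 0, 0, 0, 0.3, 0, 0, 0.55, 0, 0, 0, 0.3, 0, 0, 0.55, 0, 0, 0, 0.3, 0, 0, 0, 0, 0, 0, 0.3, 0, 0, 0, 0, 0, 0, 0.3]}}

```text
clock: 44.95
position: [0.5433, -0.3461, 0.0827]
orientation: [-180.0, -0.0, -177.3]
contact_force: [0.1, 0.2, 0.6]
grip_width: 0.345
grip_force: 0.0
```

```bash
python3 -c "
from h import *
delta(*loc(M,MY,0,-.138),.031,182.8)
t,s=seebar()
cv2.imwrite('pics/s7.png',np.hstack([cv2.resize(s['pixels'][130:420,230:430],(380,550)),cv2.resize(t['pixels'][170:290,180:290],(400,550))]))
"
```

```text
t 44.95 pos [ 0.5433 -0.3461  0.0827] rpy [-1.7999e+02 -3.0000e-02 -1.7731e+02] w 29.3mm gf 0.0 F [0.1 0.2 0.6]
turn -0.0012  shift -0.008 -0.005 1.034
```

View pics/s7.png

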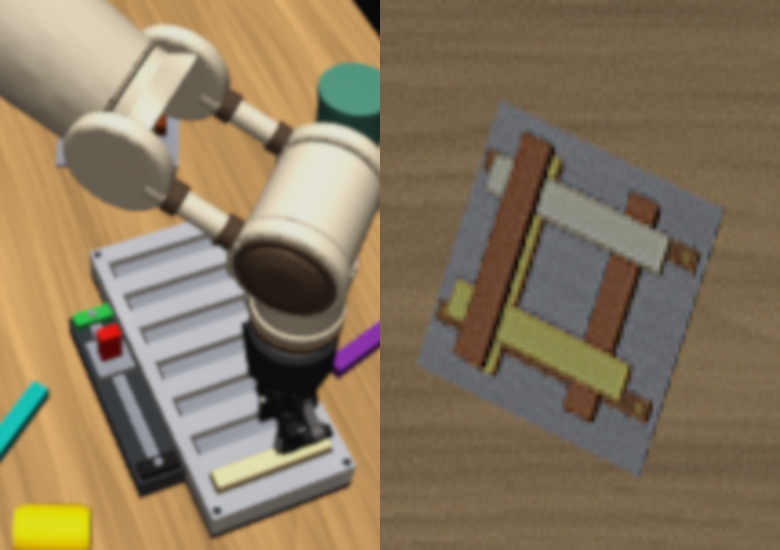

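The tower now has two full layers plus the brown bar on layer 3. Only the cream bar at the −y end is left, and the jaws are over it.

>>> {"api": "apply_moves", "payload": {"plan": [0, 0, 0.4, 0, 0, 0, 0.3, 0, 0, 0.4, 0, 0, 0, 0.3, 0, 0, 0.21, 0, 0, 0, 0.3, 0, 0, 0.02, 0, 0, 0, 0.3, 0, 0, 0, 0, 0, 0, 1, 0, 0, 0, 0, 0, 0, 1, 0, 0, 0, 0, 0, 0, 1, 0, 0, 0, 0, 0, 0, 1, 0, 0, -0.1, 0, 0, 0, 1, 0, 0, -0.5, 0, 0, 0, 1, 0, 0, -0.7, 0, 0, 0, 1, 0, 0, -0.7, 0, 0, 0, 1, 0, 0, -0.1, 0, 0, 0, 1]}}

```text
clock: 46.35
position: [0.546, -0.3487, 0.1425]
orientation: [-179.5, 0.4, -177.2]
contact_force: [1.3, -0.4, 1.0]
grip_width: 0.213
grip_force: 50.1
```

>>> {"api": "apply_moves", "payload": {"plan": [-0.0442, 0.761, 0, 0, 0, 0, 1, -0.0442, 0.761, 0, 0, 0, 0, 1, -0.0442, 0.761, 0, 0, 0, 0, 1, -0.0442, 0.761, 0, 0, 0, 0, 1, -0.0442, 0.761, 0, 0, 0, 0, 1, -0.0442, 0.761, 0, 0, 0, 0, 1, -0.0442, 0.761, 0, 0, 0, 0, 1, -0.0442, 0.761, 0, 0, 0, 0, 1, -0.0442, 0.761, 0, 0, 0, 0, 1, -0.0442, 0.761, 0, 0, 0, 0, 1, -0.0442, 0.761, 0, 0, 0, 0, 1, -0.0442, 0.761, 0, 0, 0, 0, 1, -0.0442, 0.761, 0, 0, 0, 0, 1, 0, 0, 0, 0, 0, 0.0856, 1, 0, 0, 0, 0, 0, 0.0856, 1, 0, 0, 0, 0, 0, 0.0856, 1, 0, 0, 0, 0, 0, 0, 1]}}

```text
clock: 48.05
position: [0.5476, 0.1492, 0.1352]
orientation: [-179.9, -0.0, 159.7]
contact_force: [0.2, -0.2, -0.7]
grip_width: 0.21
grip_force: 50.2
```

```bash
python3 -c "
from h import *
delta(*loc(RK,RY,0,-.034),.056,180+RY);fix(159.7)
"
```

```text
t 48.05 pos [0.5476 0.1492 0.1352] rpy [-1.7993e+02 -3.0000e-02  1.5966e+02] w 17.8mm gf 50.2 F [ 0.2 -0.2 -0.7]
turn -0.0004  shift -0.011 0.002 1.584
q [  3.1  12.1  97.1  -0.1  70.8 -66.6] rotvec units [-0.0007 -0.0004 -0.0004]
```

Next I'll place it, lift, turn back, and return to the selector.

>>> {"api": "apply_moves", "payload": {"plan": [0, 0, 0.6, 0, 0, 0, 1, 0, 0, 0.6, 0, 0, 0, 1, 0, 0, 0.25, 0, 0, 0, 1, 0, 0, 0.08, 0, 0, 0, 1, 0, 0, 0.04, 0, 0, 0, 1, 0, 0, 0, 0, 0, 0, 1, 0, 0, 0, 0, 0, 0, 0.3, 0, 0, 0, 0, 0, 0, 0.3, 0, 0, 0, 0, 0, 0, 0.3, 0, 0, -0.5, 0, 0, 0, 0.3, 0, 0, -0.7, 0, 0, 0, 0.3, 0, 0, -0.4, 0, 0, 0, 0.3, 0, 0, 0, 0, 0, -0.0856, 0, 0, 0, 0, 0, 0, -0.0856, 0, 0, 0, 0, 0, 0, -0.0856, 0, 0, 0, 0, 0, 0, 0, 0]}}

```text
clock: 49.65
position: [0.5482, 0.1492, 0.1376]
orientation: [-180.0, 0.0, -177.2]
contact_force: [0.3, -2.1, 0.2]
grip_width: 0.502
grip_force: 0.0
```

```bash
python3 -c "
from h import *
delta(.4374,-.1735,.034,183.0)
"
```

```text
t 49.65 pos [0.5482 0.1492 0.1376] rpy [-1.7995e+02  3.0000e-02 -1.7719e+02] w 42.7mm gf 0.0 F [ 0.3 -2.1  0.2]
turn -0.0021  shift 2.551 -6.328 2.071
```

>>> {"api": "apply_moves", "payload": {"plan": [0.2834, -0.703, 0, 0, 0, 0, 0, 0.2834, -0.703, 0, 0, 0, 0, 0, 0.2834, -0.703, 0, 0, 0, 0, 0, 0.2834, -0.703, 0, 0, 0, 0, 0, 0.2834, -0.703, 0, 0, 0, 0, 0, 0.2834, -0.703, 0, 0, 0, 0, 0, 0.2834, -0.703, 0, 0, 0, 0, 0, 0.2834, -0.703, 0, 0, 0, 0, 0, 0.2834, -0.703, 0, 0, 0, 0, 0, 0, 0, 0.5, 0, 0, 0, 0, 0, 0, 0, 0, 0, 0, 0, 0, 0, 0, 0, 0, 0, 0]}}

```text
clock: 50.85
position: [0.4358, -0.1725, 0.1124]
orientation: [180.0, -0.1, -177.3]
contact_force: [0.3, -0.4, -0.1]
grip_width: 0.499
grip_force: 0.0
```

```bash
python3 -c "
from h import *
delta(.4374,-.1735,.034,183.0)
t,s=seebar();R=(180,170,290,290)
bar(t,(25,18,110),(45,80,255),(185,185,285,290),.08,60);bar(t,*BR,R,.08,60)
cv2.imwrite('pics/s8.png',np.hstack([cv2.resize(s['pixels'][130:240,230:350],(400,400)),cv2.resize(t['pixels'][175:285,180:290],(400,400))]))
"
```

```text
t 50.85 pos [ 0.4358 -0.1725  0.1124] rpy [ 1.7999e+02 -5.0000e-02 -1.7731e+02] w 42.4mm gf 0.0 F [ 0.3 -0.4 -0.1]
turn -0.0034  shift -0.031 -0.021 1.568
[238.9 228.5 517. ] [29.  49.7] ang 2.4 rack xy mm [ 12.2 -23.1]
[213.3 224.2 422. ] [11.3 51.3] ang 22.1 rack xy mm [ 0.1 35.3]
```

View pics/s8.png

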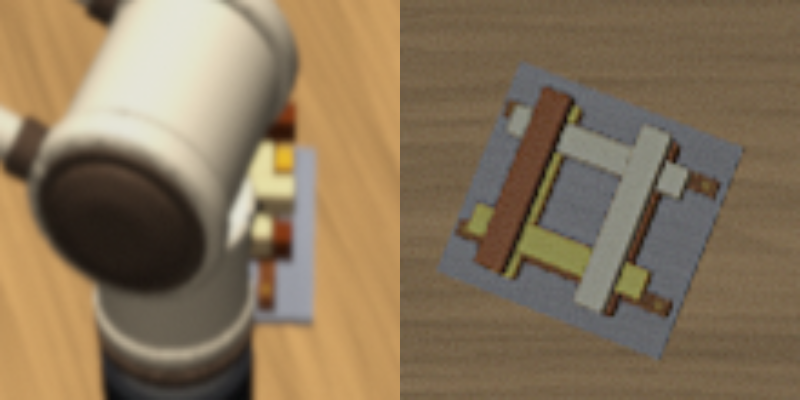

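The tower is complete: six bars in three square layers, with the top brown bar at about (0, 35) mm. Now I'll lower onto the selector and grip it.

>>> {"api": "apply_moves", "payload": {"plan": [-0.03, -0.02, 0.5, 0, 0, -0.003, 0, 0, 0, 0.5, 0, 0, 0, 0, 0, 0, 0.4, 0, 0, 0, 0, 0, 0, 0.16, 0, 0, 0, 0, 0, 0, 0, 0, 0, 0, 0, 0, 0, 0, 0, 0, 0, 1, 0, 0, 0, 0, 0, 0, 1, 0, 0, 0, 0, 0, 0, 1, 0, 0, 0, 0, 0, 0, 1, 0, 0, 0, 0, 0, 0, 1], "force": 40}}

```text
clock: 51.95
position: [0.4388, -0.1747, 0.036]
orientation: [-179.9, 0.1, -177.0]
contact_force: [-0.4, 1.9, 5.6]
grip_width: 0.176
grip_force: 41.9
```

>>> {"api": "apply_moves", "payload": {"plan": [0, -0.2, 0, 0, 0, 0, 1, 0, -0.2, 0, 0, 0, 0, 1, 0, -0.2, 0, 0, 0, 0, 1, 0, -0.2, 0, 0, 0, 0, 1, 0, -0.2, 0, 0, 0, 0, 1, 0, -0.2, 0, 0, 0, 0, 1, 0, -0.2, 0, 0, 0, 0, 1, 0, -0.1, 0, 0, 0, 0, 1, 0, -0.05, 0, 0, 0, 0, 1, 0, -0.05, 0, 0, 0, 0, 1, 0, 0, 0, 0, 0, 0, 1, 0, 0, 0, 0, 0, 0, 1]}}

```text
clock: 53.15
position: [0.4425, -0.254, 0.036]
orientation: [-180.0, 0.1, -177.0]
contact_force: [-1.9, 3.6, 8.6]
grip_width: 0.18
grip_force: 42.2
```

>>> {"api": "apply_moves", "payload": {"plan": [0, -0.06, 0, 0, 0, 0, 1, 0, -0.06, 0, 0, 0, 0, 1, 0, 0, 0, 0, 0, 0, 1, 0, 0, 0, 0, 0, 0, 1, 0, 0, 0, 0, 0, 0, 1]}}

```text
clock: 53.65
position: [0.4425, -0.2542, 0.0359]
orientation: [179.4, -0.0, -177.0]
contact_force: [-2.4, 24.4, 22.7]
grip_width: 0.176
grip_force: 44.2
```

At the black stop: it travelled 79.5 mm and the force rose. I'll unload, release and lift clear.

>>> {"api": "apply_moves", "payload": {"plan": [0, 0.1, 0, 0, 0, 0, 1, 0, 0, 0, 0, 0, 0, 0, 0, 0, 0, 0, 0, 0, 0, 0, 0, 0, 0, 0, 0, 0, 0, 0, 0, 0, 0, 0, 0, 0, 0, -0.4, 0, 0, 0, 0, 0, 0, -0.7, 0, 0, 0, 0, 0, 0, -0.8, 0, 0, 0, 0, 0, 0, -0.8, 0, 0, 0, 0, 0.8, 0, 0, 0, 0, 0, 0, 0.8, 0, 0, 0, 0, 0, 0, 0, -0.7, 0, 0, 0, 0, 0, 0, -0.7, 0, 0, 0, 0, 0, 0, -0.7, 0, 0, 0, 0, 0, 0, 0, 0, 0, 0, 0, 0, 0, 0, 0, 0, 0, 0]}}

```text
invalid input
```

```bash
python3 -c "
from h import *
print(r.read_state()['position'])
t,s=seebar()
b=blobs(s,(0,150,60),(8,255,255),(266,280,330,370),10);print([x[:3] for x in b],'start side was 302,341.4')
b=blobs(t,(0,150,60),(8,255,255),(352,260,444,310),10);print([x[:3] for x in b],'start top 417.1,286')
bar(s,*BR,(250,130,345,240),.08,40)
cv2.imwrite('pics/s9.png',cv2.resize(s['pixels'][120:400,210:430],None,fx=2,fy=2))
"
```

```text
[ 0.44246483 -0.25416555  0.03593554]
[(297.8085106382979, 342.21276595744683, 47.0)] start side was 302,341.4
[] start top 417.1,286
[271.5 200.  102. ] [24.2  8.5] ang 73.6 rack xy mm [-41.5 -99.5]
[294.3 161.9 419. ] [48.2 10.7] ang 1.5 rack xy mm [ 3.2 26.6]
```

View pics/s9.png

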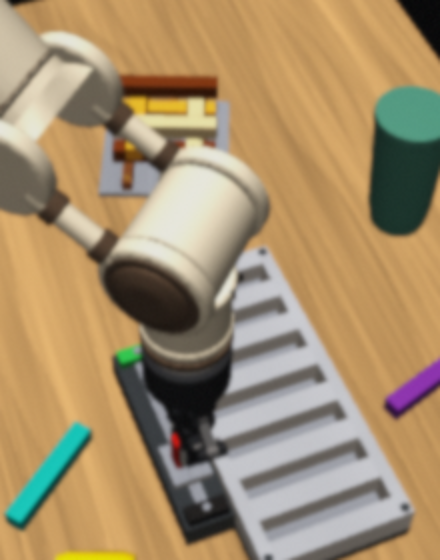

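The call was refused because of a malformed row, so the arm is still gripping the selector at the black stop. The picture shows the empty mould and the tower standing. I'm resending it, corrected.

>>> {"api": "apply_moves", "payload": {"plan": [0, 0.1, 0, 0, 0, 0, 1, 0, 0, 0, 0, 0, 0, 0, 0, 0, 0, 0, 0, 0, 0, 0, 0, 0, 0, 0, 0, 0, 0, 0, 0, 0, 0, 0, 0, 0, 0, -0.4, 0, 0, 0, 0, 0, 0, -0.7, 0, 0, 0, 0, 0, 0, -0.8, 0, 0, 0, 0, 0, 0, -0.8, 0, 0, 0, 0, 0, -0.7, 0, 0, 0, 0, 0, 0, -0.7, 0, 0, 0, 0, 0, 0, -0.7, 0, 0, 0, 0, 0, 0, 0, 0, 0, 0, 0, 0, 0, 0, 0, 0, 0, 0]}}

```text
invalid input
```

```bash
python3 -c "
from h import *
s0=r.read_state();print(s0['position'],s0['contact_force'],s0['clock'])
t,s=seebar()
b=blobs(s,(0,150,60),(8,255,255),(266,280,330,370),10);print([x[:3] for x in b],'start side was 302,341.4')
b=blobs(t,(0,150,60),(8,255,255),(352,260,444,310),10);print([x[:3] for x in b],'start top 417.1,286')
for k in (s,'side'),(t,'top'): pass
bar(s,*BR,(250,130,345,240),.08,40);bar(s,(25,40,150),(45,110,255),(250,150,345,230),.08,40)
"
```

```text
[ 0.44247409 -0.25416575  0.03593506] [-2.78655735 24.57299926 23.65730248] 53.75
[(297.8085106382979, 342.2340425531915, 47.0)] start side was 302,341.4
[] start top 417.1,286
[271.6 200.2  96. ] [23.9  8.5] ang 73.6 rack xy mm [-41.3 -99.9]
[294.5 162.4 488. ] [48.2 10.7] ang 1.4 rack xy mm [ 3.7 24.8]
[301.4 178.7 215. ] [13. 36.] ang 90.0 rack xy mm [ 21.8 -29.9]
```

>>> {"api": "apply_moves", "payload": {"plan": [0, 0.1, 0, 0, 0, 0, 1, 0, 0, 0, 0, 0, 0, 0, 0, 0, 0, 0, 0, 0, 0, 0, 0, 0, 0, 0, 0, 0, 0, 0, 0, 0, 0, 0, 0]}}

```text
clock: 54.35
position: [0.4419, -0.2552, 0.0345]
orientation: [-180.0, -0.0, -177.0]
contact_force: [0.4, -0.8, -0.3]
grip_width: 0.501
grip_force: 0.0
```

>>> {"api": "apply_moves", "payload": {"plan": [0, 0, -0.3, 0, 0, 0, 0, 0, 0, -0.6, 0, 0, 0, 0, 0, 0, -0.8, 0, 0, 0, 0, 0, 0, -0.8, 0, 0, 0, 0, 0, -0.7, 0, 0, 0, 0, 0, 0, -0.7, 0, 0, 0, 0, 0, 0, -0.7, 0, 0, 0, 0, 0, 0, 0, 0, 0, 0, 0, 0, 0, 0, 0, 0, 0, 0, 0]}}

```text
clock: 55.25
position: [0.4472, -0.36, 0.1591]
orientation: [180.0, -0.0, -177.0]
contact_force: [0.8, 0.8, -0.4]
grip_width: 0.503
grip_force: 0.0
```

```bash
python3 -c "
from h import *
s0=r.read_state();print(s0['position'],s0['contact_force'],s0['clock'])
t,s=seebar()
b=blobs(s,(0,150,60),(8,255,255),(266,280,330,370),10);print([x[:3] for x in b],'start side was 302,341.4')
b=blobs(t,(0,150,60),(8,255,255),(352,260,444,310),10);print([x[:3] for x in b],'start top 417.1,286')
P=[np.r_[loc(M,MY,-.099,y),.082] for y in(-.04,-.037)];print(proj(s,P),proj(t,P))
bar(s,*BR,(250,130,345,240),.08,40);bar(s,(25,40,150),(45,110,255),(250,150,345,230),.08,40)
bar(t,*BR,(180,170,290,290),.08,60)
"
```

```text
[ 0.44719566 -0.35996128  0.15913737] [ 0.75162112  0.78529568 -0.40478824] 55.25
[(302.2275132275132, 342.35978835978835, 189.0)] start side was 302,341.4
[(418.02941176470586, 285.97058823529414, 68.0)] start top 417.1,286
[[302.27474207 337.37376251]
 [301.68115266 336.06375495]] [[419.08246419 286.43324983]
 [417.75858735 286.47985043]]
[311.9 199.1  65. ] [ 5.8 17.4] ang 26.6 rack xy mm [ 47.3 -94.3]
[291.2 194.3 167. ] [21. 10.] ang -0.0 rack xy mm [  1.  -80.6]
[271.5 199.9 101. ] [24.2  8.5] ang 73.6 rack xy mm [-41.5 -99.3]
[308.7 161.9 184. ] [10. 23.] ang 90.0 rack xy mm [37.  27.5]
[283.2 179.9 145. ] [34.1  5.5] ang 3.7 rack xy mm [-19.5 -35. ]
[213.2 224.1 422. ] [12.3 51.4] ang 22.1 rack xy mm [ 0.1 35.4]
```

```bash
python3 -c "
from h import *
t=get_image('top');bar(t,(25,18,110),(45,80,255),(185,185,285,290),.08,60);bar(t,*BR,(180,170,290,290),.08,60)
from rig import workorder
print(workorder.sign_off())
"
```

```text
[238.8 228.  502. ] [27.7 51.9] ang 20.0 rack xy mm [ 13.1 -22.5]
[213.2 224.3 421. ] [12.7 51.5] ang 22.6 rack xy mm [-0.2 35.3]
the job is handed in; nothing more can be done
None
```

The job is handed in at about 55 s: all six bars are in a three-layer crosswise tower on the rack, the selector is back at the black stop and the arm is clear; the sign-off returned no verdict.

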